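# Put the sharpening pile away in its fitted trays

## Task

The sharpening things have been left piled up on the bench: take the pile apart from the top down and set each thing down gently, flat and right way up, in the shallow wooden tray made to its own shape: the brass nut in the six-sided tray, the tin in the round one, the cork block in the short rectangular one and the stone in the long rectangular one. Set them down rather than drop them, and leave the block plane and the chisel where they lie.

Things in the scene. Friction and masses are not known exactly. Their poses are not given: they have to be found in the camera images.
- nut: hexagonal brass nut, 36 mm across flats (41.6 mm across corners), 26 mm high, with a dark bore drawn on top (solid); at the start on top of the tin. 0.10 to 0.18 kg. Origin: centre of its underside, z up; flats face along its x axis and at 60 and 120 degrees to it.
- tin: closed round steel tin, 54 mm diameter, 30 mm high, about 0.12 kg; at the start on the cork block. Origin: centre of its underside, z up.
- cork: cork sanding block, 54 mm along its x, 100 mm along its y, 34 mm high, about 0.08 kg; at the start on the stone. Origin: centre of its underside, z up.
- stone: grey sharpening stone on a dark wooden base of the same outline, 58 mm along its x, 160 mm along its y, 32 mm high in all, about 0.45 kg; at the start at the bottom of the pile, on the bench. Origin: centre of its underside, z up.
- tray_hex: small six-sided tray, dark wooden rim, pale floor: recess 52 mm across flats (the nut fits at any yaw), floor 4 mm above the bench, rim 8 mm thick, its top 10 mm above the bench. Fixed. Origin: centre of its underside, z up.
- tray_round: round tray, dark wooden rim, pale floor: recess 70 mm diameter, floor 4 mm above the bench, rim 8 mm thick, its top 10 mm above the bench. Fixed. Origin: centre of its underside, z up.
- tray_short: short rectangular tray, dark wooden rim, pale floor: recess 74 mm along its x, 120 mm along its y, floor 4 mm above the bench, rim 8 mm thick, its top 10 mm above the bench. Fixed. Origin: centre of its underside, z up.
- tray_long: long rectangular tray, dark wooden rim, pale floor: recess 78 mm along its x, 180 mm along its y, floor 4 mm above the bench, rim 8 mm thick, its top 10 mm above the bench. Fixed. Origin: centre of its underside, z up.
- plane: bystander, loose: dark steel block plane, 50 mm along its x, 165 mm along its y, about 65 mm high; it stands somewhere among the trays. Origin: centre of its sole.
- chisel: bystander, loose: chisel lying along x (handle to its -x), 230 mm long, 22 mm high, between the trays. Origin: on the bench under the joint of handle and blade.

How it is judged:
On the way, in this order (a step that is already met when the one before it is completed fails the run):
1. the brass nut lies flat in the six-sided tray (horizontal distance between nut and tray_hex below 0.016 m and z of nut in the frame of tray_hex between 0.001 and 0.0065 m and angle between nut's own z axis and vertical below 0.05 rad), for 0.2 s.
2. the tin stands flat in the round tray (horizontal distance between tin and tray_round below 0.016 m and z of tin in the frame of tray_round between 0.001 and 0.0065 m and angle between tin's own z axis and vertical below 0.05 rad), for 0.2 s.
3. the cork block lies flat in the short rectangular tray (horizontal distance between cork and tray_short below 0.016 m and z of cork in the frame of tray_short between 0.001 and 0.0065 m and angle between cork's own z axis and vertical below 0.05 rad), for 0.2 s.
4. the sharpening stone lies flat in the long rectangular tray (horizontal distance between stone and tray_long below 0.016 m and z of stone in the frame of tray_long between 0.001 and 0.0065 m and angle between stone's own z axis and vertical below 0.05 rad), for 0.2 s.
At the end, for the whole second after the job is handed in: Each thing lies flat on the floor of its own tray (upright within 0.05 rad, centre within 16 mm of the tray's centre, underside within 2.5 mm of the floor), released and at rest; the plane and the chisel are within 30 mm of where they were (all of step 1 and all of step 2 and all of step 3 and all of step 4 and linear speed of each of nut, tin, cork, stone below 0.02 m/s and angular speed of each of nut, tin, cork, stone below 0.2 rad/s and contact force between each of nut, tin, cork, stone and the fingers below 0.05 N and distance of each of plane, chisel from where it was at the start of the episode below 0.03 m); the robot touches nothing.
It fails at once if a thing of the pile is dropped (falls freely for more than about 3 cm) ((contact force between nut and anything else below 0.02 N and linear speed of nut above 0.8 m/s) or (contact force between tin and anything else below 0.02 N and linear speed of tin above 0.8 m/s) or (contact force between cork and anything else below 0.02 N and linear speed of cork above 0.8 m/s) or (contact force between stone and anything else below 0.02 N and linear speed of stone above 0.8 m/s)).
It fails at once if a thing of the pile is tipped over (more than 0.8 rad) (angle between any of nut, tin, cork, stone's own z axis and vertical above 0.8 rad).
It fails at once if the plane or the chisel is pushed more than 30 mm (distance of any of plane, chisel from where it was at the start of the episode above 0.03 m).
It also fails if it takes over 120 s, if anything falls off the work surface, if the arm or the gripper's body presses on something with over 40 N, if the wrist force passes 120 N, or if a joint passes its speed limit or range.

## Robot

A 6-joint arm with a two-finger parallel gripper is mounted at the origin on the work surface. World frame = base frame: x ahead of the robot, y to its left, z up, the work surface at z = 0. Lengths are in m, angles in rad, forces in N, time in s.
With the tool pointing down it reaches from about 0.35 to 0.775 m from the base axis. Payload 5.5 kg.
Tool frame: the origin (TCP) lies on the mounting face of the last link; the fingertips stand 173 mm ahead of it and the grasp point (between the pads) lies 155 mm ahead of it; z points along the fingers, y is the direction in which the jaws open and shut (so a half turn about z gives the same grasp; the last joint's range is limited). The gripper opens to 85 mm and grips with 20 to 120 N. Pads are 22 mm wide; open, the fingers measure 114 mm over their backs; the gripper's body (76 mm by 85 mm) begins 54 mm behind the grasp point. The pads swing forward as they close: fully open they stand 13 mm farther back than shut.
Start: joints at [1.008, 0.313, 0.046, 1.304, 0, 1.431], TCP at [0.236, 0.524, 0.405] pointing down, gripper open.
Joint ranges: [-2.76, 2.76], [-0.86, 1.69], [-1.03, 1.26], [-2.2, 2.34], [-1.47, 1.5], [-3.14, 3.14]. Speed limits (rad/s): [2.57, 2.57, 3.14, 3.14, 3.14, 3.14].

## Interface

Orientations are given as a unit quaternion [w, x, y, z].
In Python, from workcell import * gives the robot as it stands. The module is installed in compiled form; this text tells all that it offers.
- The arm moves only by the shell command python3 -m crank 'ROWS' [FORCE]. ROWS is JSON, a list of rows, each a list of 7 numbers: the shift along the tool's x, y, z in mm, then the turn, a rotation vector about the tool's x, y, z in degrees, then the opening, from 0 (shut) to 1 (fully open). A call has exactly 8 rows; each row shifts and turns the commanded pose from where the row before left it, along the tool's axes as they then stand; what a row does not reach is not made up. A row lasts 1/8 s, in which the tool goes at most 62.5 mm and 10.7 degrees, less where a joint would pass 70% of its speed; a pose out of reach is approached as far as the arm can. A call with a gripper value outside its range is refused whole. The fingers move at their own pace and stop on an object; FORCE is the grip in N (left out, the last holds). Time passes only in rows, so rows that do not move let the fingers close, or fill a call up. It gives the time, the measured TCP pose, the force and the opening at its end, in the units of the state.
- get_state(): the state, without advancing time (a new reading comes with each control period).
- read_camera(name): name is "scene" or "top"; returns the picture (400x640x3 uint8, blue, green, red); there is no depth.
- calibration(name): a dict with "fx", "fy", "cx", "cy" (pixels), "extrinsics" (4x4, takes a point from world to camera coordinates). Camera axes: x right, y down, z forward; pixel columns grow to the right and rows downward; lengths in m; the calibration is good to about 2 mm. A picture is of the moment at which its call begins. calibration takes no time and is no camera call.
- hand_in(): hands the job in, once; it reports no verdict.
The state is a dict: "clock": time; "joint_pos": joint angles; "qvel": joint speeds; "tau": joint torques, N m; "tcp_pos": TCP position; "orientation": TCP orientation; "wrist_force": force on the tool from outside, world axes, zero at the start; "ft_torque": the same for the moment, N m; "finger_gap": finger opening in m.
Only numpy, scipy, OpenCV 4.12 (cv2) and the standard library are available. Lean on these libraries where they do the work, as an engineer would, in place of code of your own. Each camera call takes 0.05 s, during which the arm holds its last target.

## Working session

There is one attempt and no reset: what is moved stays moved. The work goes in short steps, Python scripts to look and compute and a shell command to move; the robot and the scene stay as the last step left them, time stands still between calls to the robot, and variables do not carry over. Pictures are saved under pics/ and viewed, and the job is handed in when it is done.

```bash
mkdir -p pics; ls; python3 - <<'E'
from workcell import *
import cv2, json
s=get_state(); print(s)
for n in("scene","top"):
    c=calibration(n); print(n,c)
    cv2.imwrite(f"pics/{n}0.png",read_camera(n))
E
```

```text
pics
{'clock': 0.0, 'joint_pos': array([1.00840908e+00, 3.14041295e-01, 4.49430089e-02, 1.30363625e+00,
       1.72920040e-06, 1.43119863e+00]), 'qvel': array([ 1.60062248e-03, -2.54727170e-04,  2.66914455e-03, -7.29922243e-05,
       -1.01617248e-03, -1.27755891e-03]), 'tau': array([ 7.29208168e-04, -4.80626929e+01,  2.98531401e+01,  1.93156314e-02,
       -1.40462471e-04,  1.83494819e-05]), 'tcp_pos': array([0.23581927, 0.52418582, 0.40377061]), 'orientation': array([-3.34018286e-04,  2.09823732e-01,  9.77738750e-01, -9.09720785e-04]), 'wrist_force': array([-0.06940645, -1.0096967 , -0.75205234]), 'ft_torque': array([-0.00358357, -0.00162887, -0.04593038]), 'finger_gap': 0.08497178367427997}
scene {'fx': 430.1846685875806, 'fy': 430.1846685875806, 'cx': 314.11895479221414, 'cy': 200.3509465641008, 'extrinsics': array([[-0.76084314,  0.64878422,  0.01402684,  0.39747616],
       [ 0.52190749,  0.62461177, -0.58092401, -0.21512943],
       [-0.38565566, -0.43467133, -0.81383693,  1.24876858],
       [ 0.        ,  0.        ,  0.        ,  1.        ]])}
top {'fx': 398.02936946751754, 'fy': 398.02936946751754, 'cx': 316.8088660941164, 'cy': 202.01594984917315, 'extrinsics': array([[-0.02686059, -0.99952285,  0.01525043,  0.00809118],
       [-0.98387457,  0.02373521, -0.17727797,  0.54000753],
       [ 0.17683141, -0.0197663 , -0.98404266,  0.77124764],
       [ 0.        ,  0.        ,  0.        ,  1.        ]])}
```

View pics/scene0.png

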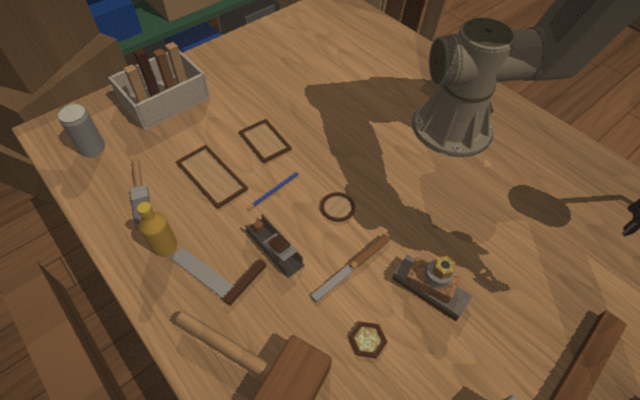

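View pics/top0.png

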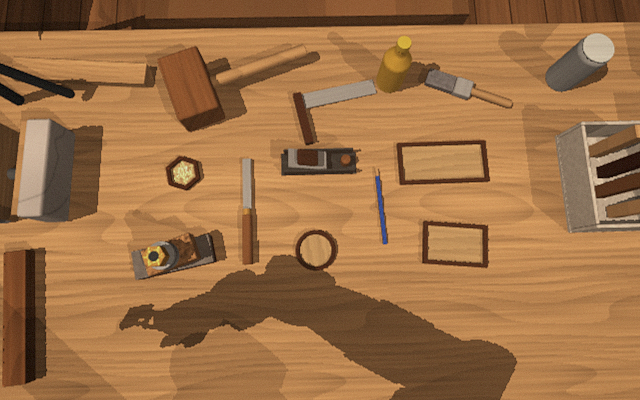

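The pictures show the pile near top pixel (165,257) and scene pixel (435,278). In the top view the hex tray is at (184,173), round at (316,250), long at (443,162), short at (455,244), the plane at (320,161) and the chisel at (248,210). The next step is to zoom in and measure.

```bash
cat > h.py <<'E'
import numpy as np, cv2
from workcell import *
def ray(n,u,v):
    c=calibration(n); E=np.array(c["extrinsics"]); R,t=E[:3,:3],E[:3,3]
    d=R.T@np.array([(u-c["cx"])/c["fx"],(v-c["cy"])/c["fy"],1.0]); return -R.T@t,d
def onz(n,u,v,z):
    o,d=ray(n,u,v); return o+d*(z-o[2])/d[2]
def proj(n,p):
    c=calibration(n); E=np.array(c["extrinsics"]); q=E[:3,:3]@np.array(p)+E[:3,3]
    return c["fx"]*q[0]/q[2]+c["cx"], c["fy"]*q[1]/q[2]+c["cy"]
def crop(n,img,x0,y0,x1,y1,s,name):
    cv2.imwrite("pics/"+name,cv2.resize(img[y0:y1,x0:x1],None,fx=s,fy=s,interpolation=cv2.INTER_CUBIC))
E
python3 - <<'E'
from h import *
a=cv2.imread("pics/top0.png"); b=cv2.imread("pics/scene0.png")
crop("t",a,120,140,230,290,4,"c_top0.png"); crop("s",b,335,220,485,370,4,"c_sc0.png")
# dark rim trays: mask
hsv=cv2.cvtColor(a,cv2.COLOR_BGR2HSV)
m=((hsv[...,2]<75)).astype(np.uint8)*255
cv2.imwrite("pics/mask0.png",m)
E
```

```text
(no output)
```

View pics/c_top0.png

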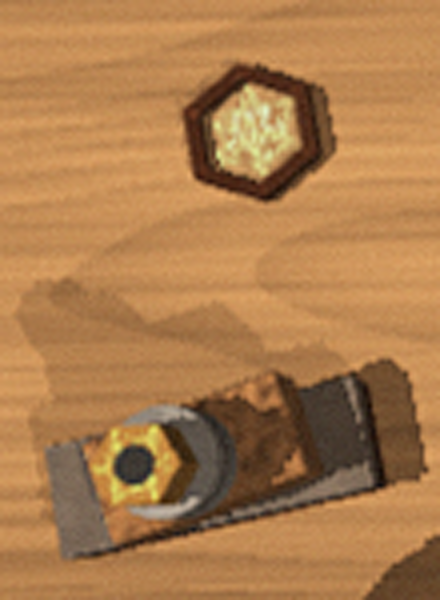

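View pics/c_sc0.png

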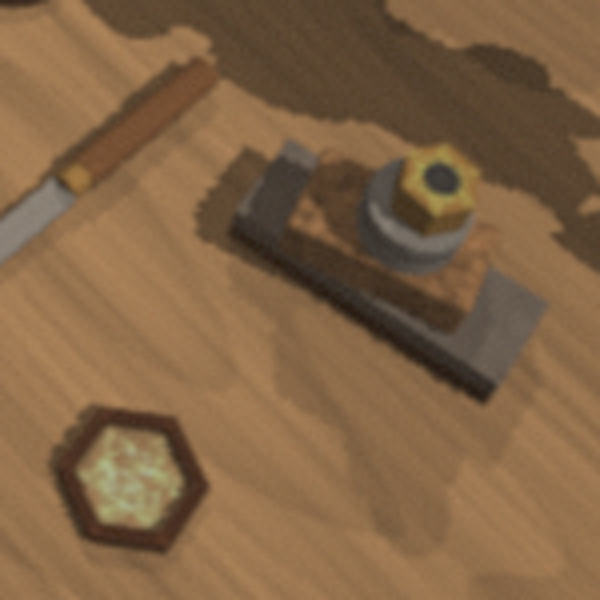

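View pics/mask0.png

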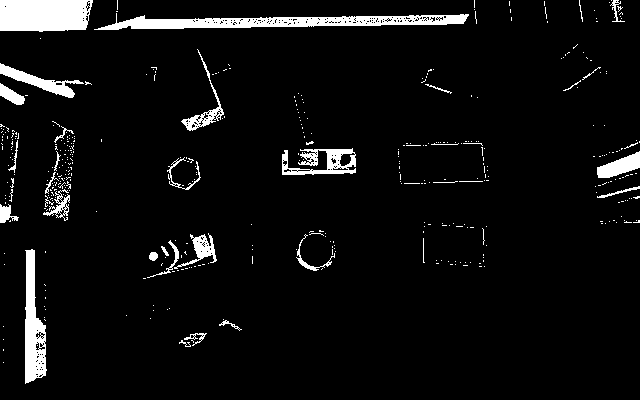

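```bash
python3 - <<'E'
from h import *
a=cv2.imread("pics/top0.png"); b=cv2.imread("pics/scene0.png")
def rim(img,roi,thr,show=None):
    x0,y0,x1,y1=roi
    g=img[y0:y1,x0:x1].astype(int); hsv=cv2.cvtColor(img[y0:y1,x0:x1],cv2.COLOR_BGR2HSV)
    m=(hsv[...,2]<thr).astype(np.uint8)*255
    m=cv2.morphologyEx(m,cv2.MORPH_CLOSE,np.ones((3,3)))
    cs,h=cv2.findContours(m,cv2.RETR_CCOMP,cv2.CHAIN_APPROX_NONE)
    holes=[(cv2.contourArea(c),c) for c,hh in zip(cs,h[0]) if hh[3]>=0]
    A,c=max(holes,key=lambda t:t[0]); return A,c.reshape(-1,2)+[x0,y0]
rois={"hex":((160,148,210,198),(342,312,394,364)),"round":((290,224,345,276),(312,185,362,228)),
"short":((415,215,495,272),(232,114,298,166)),"long":((390,132,496,190),(170,140,252,212))}
for k,(r1,r2) in rois.items():
  for n,img,r in(("top",a,r1),("scene",b,r2)):
    for thr in(85,100):
      try:
        A,c=rim(img,r,thr)
        P=np.array([onz(n,u,v,.008)[:2] for u,v in c],np.float32)*1000
        (cx,cy),(w,h),an=cv2.minAreaRect(P)
        print(k,n,thr,A,np.round([cx,cy,w,h,an],1))
      except Exception as e: print(k,n,thr,e)
for p in ((153.5,256),): print("bore top",onz("top",*p,.122))
print("bore sc",onz("scene",445.5,264.75,.122))
crop("t",a,125,220,225,290,8,"c_top1.png"); crop("s",b,385,245,475,320,8,"c_sc1.png")
E
```

```text
hex top 85 502.5 [619.8 283.3  56.8  56.4   1.5]
hex top 100 462.0 [619.8 281.1  56.8  51.9   2.1]
hex scene 85 601.5 [623.1 284.1  56.7  57.3  44.4]
hex scene 100 549.0 [622.7 284.   57.2  52.9   3.3]
round top 85 876.0 [445.5  -1.   71.6  68.7  43.4]
round top 100 852.0 [445.   -1.5  70.1  68.7  43.7]
round scene 85 547.5 [448.4   2.6  72.7  72.2  48.9]
round scene 100 510.0 [448.4   0.8  69.5  70.1  50.1]
short top 85 2044.0 [ 450.4 -295.5  126.9   78.9   84.6]
short top 100 1996.5 [ 449.9 -298.3  120.7   78.8   84.3]
short scene 85 891.0 [ 451.9 -297.6  126.4   79.9   84.7]
short scene 100 849.5 [ 452.4 -297.4  123.    77.6   84.6]
long top 85 2909.0 [ 6.311e+02 -2.847e+02  8.400e+01  1.878e+02  6.000e-01]
long top 100 2833.0 [ 631.  -286.9   83.1  182.6    0.7]
long scene 85 1703.5 [ 6.338e+02 -2.855e+02  8.410e+01  1.849e+02  6.000e-01]
long scene 100 1639.0 [ 633.9 -285.7   81.7  183.     0.9]
bore top [0.43443118 0.29473304 0.122     ]
bore sc [0.43635482 0.29745797 0.122     ]
```

View pics/c_top1.png

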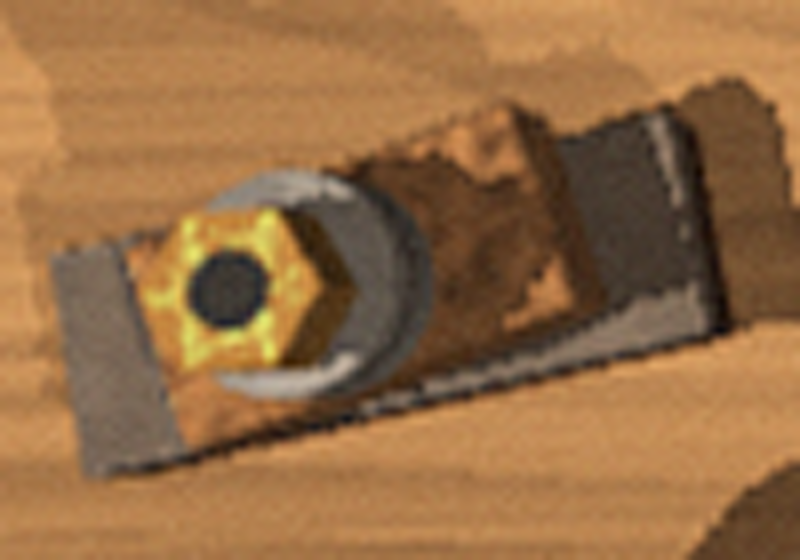

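View pics/c_sc1.png

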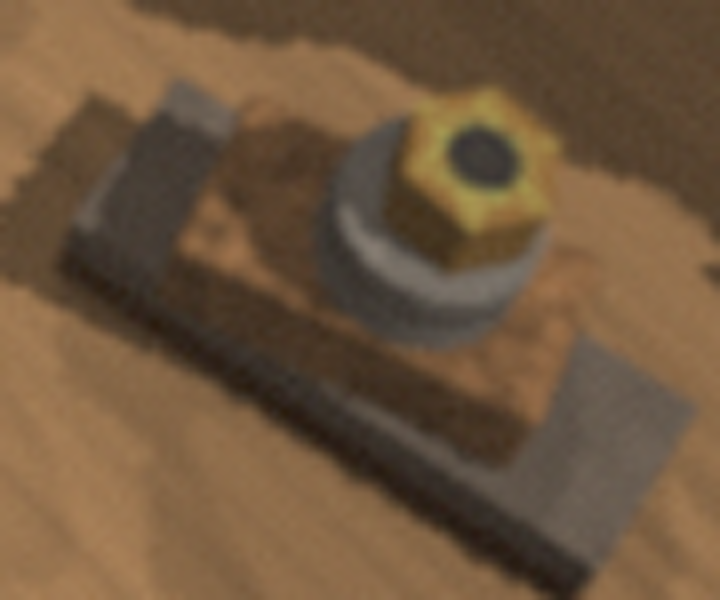

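```bash
python3 - <<'E'
from h import *
a=cv2.imread("pics/top0.png")
hsv=cv2.cvtColor(a,cv2.COLOR_BGR2HSV)[240:275,135:172]
b=cv2.imread("pics/top0.png")[240:275,135:172].astype(int)
m=((b[...,2]>150)&(b[...,0]<90)&(b[...,1]>115)).astype(np.uint8)
for r in m: print(''.join('#' if x else '.' for x in r))
pts=[(192,212),(281,211),(320,290),(277,364),(190,370),(148,293)]
P=np.array([onz("top",125+(u+.5)/8-.5,220+(v+.5)/8-.5,.122)[:2] for u,v in pts])*1000
print(P.round(1),P.mean(0)); 
C=P.mean(0)
an=np.degrees(np.arctan2(*(P-C).T[::-1])); print(an.round(1),np.hypot(*(P-C).T).round(1), (an%60).round(1))
pts=[(432,94),(518,92),(556,150),(540,218),(462,232),(408,168)]
P=np.array([onz("scene",385+(u+.5)/8-.5,245+(v+.5)/8-.5,.122)[:2] for u,v in pts])*1000
C=P.mean(0)
an=np.degrees(np.arctan2(*(P-C).T[::-1])); print(C,an.round(1),np.hypot(*(P-C).T).round(1), (an%60).round(1))
E
```

```text
#.###.###################..###..#....
######################...............
####################.................
##################...................
#################....................
##############.......................
########.##..###..#######............
.##########.###########.#............
######......#.########..##...........
##..........#.#######...##...........
##.........###########.####..........
..........###..#.....######..........
......##.####..........#####.........
......########.........######........
......########..........##.##........
.......######...........######.......
.......####.#...........#####........
........##..#...........#####........
........#####..........#####.........
........######..........####.........
.........####.#......#..###..........
.........####.##.#####.###...........
.........####.####..###.##...........
.........####.#########.#............
..........####.########.#............
............########...#.............
............#######..................
..............###....................
.............#####...................
...........#######..#................
............#####.#..................
..............###...##..#............
.............###....##...............
.............##.....................#
.............##.................#..##
[[452.7 304.5]
 [452.4 284.4]
 [434.2 274.8]
 [417.9 283.8]
 [417.1 303.2]
 [434.6 313.5]] [434.80040045 294.03082249]
[  30.4  -28.9  -91.6 -148.8  152.5   90.6] [20.7 20.  19.2 19.8 20.  19.5] [30.4 31.1 28.4 31.2 32.5 30.6]
[435.9873569  296.67001616] [-100.3 -161.9  147.4   82.4   24.3  -32.5] [20.7 21.8 18.  19.2 22.1 20. ] [19.7 18.1 27.4 22.4 24.3 27.5]
```

```bash
cat >> h.py <<'E'
from scipy.spatial.transform import Rotation as Ro
def plan(x,y,z,yang):
    "target TCP (mm) and jaw angle (deg): turn first (tool rotvec), then shift in turned tool axes"
    s=get_state(); q=s["orientation"]; R=Ro.from_quat([q[1],q[2],q[3],q[0]])
    best=None
    for k in(0,180):
        a=np.radians(yang+k); yv=np.array([np.cos(a),np.sin(a),0]); zv=np.array([0,0,-1.]); xv=np.cross(yv,zv)
        T=Ro.from_matrix(np.c_[xv,yv,zv]); rv=(R.inv()*T).as_rotvec(degrees=True)
        d=T.inv().apply(np.array([x,y,z])-s["tcp_pos"]*1000)
        q1=np.degrees(np.arctan2(y,x)); q6=(q1+90-yang-k+180)%360-180
        print("turn",rv.round(2),"shift",d.round(1),"q6~",q6.round(0))
    yv=R.apply([0,1,0]); print("now",(s["tcp_pos"]*1000).round(1),"yang",np.degrees(np.arctan2(yv[1],yv[0])).round(2),"gap",round(s["finger_gap"]*1000,1),"F",s["wrist_force"].round(2),"t",round(s["clock"],2), "q6",np.degrees(s["joint_pos"][5]).round(1))
E
python3 -c "
from h import *
plan(435.4,295.5,340,60)"
```

```text
turn [-0.09 -0.01  5.78] shift [-287.2  -98.3   63.9] q6~ 64.0
turn [ 2.0000e-02 -1.4000e-01 -1.7422e+02] shift [287.2  98.3  63.9] q6~ -116.0
now [235.8 524.2 403.9] yang 65.78 gap 85.2 F [ 0.53  0.39 -0.06] t 0.1 q6 82.0
```

```bash
python3 -m crank '[[0,0,0,0,0,5.8,1],[-45,-16,8,0,0,0,1],[-50,-17,12,0,0,0,1],[-50,-17,12,0,0,0,1],[-50,-17,12,0,0,0,1],[-50,-17,12,0,0,0,1],[-42,-14,8,0,0,0,1],[0,0,0,0,0,0,1]]' 30; python3 - <<'E'
from h import *
plan(435.4,295.5,281,60)
cv2.imwrite("pics/t1.png",read_camera("top"));b=read_camera("scene")
crop("s",b,340,140,540,300,4,"s1.png")
E
```

```text
clock: 1.1
tcp_pos: [0.4369, 0.2937, 0.3395]
orientation: [-0.001, 0.261, 0.965, -0.001]
wrist_force: [-0.2, 0.0, -1.2]
finger_gap: 0.0852
turn [-0.1  -0.05 -0.3 ] shift [ 2.2  0.8 58.5] q6~ 64.0
turn [-7.000e-02  1.600e-01  1.797e+02] shift [-2.2 -0.8 58.5] q6~ -116.0
now [436.9 293.7 339.5] yang 59.7 gap 85.2 F [-0.2   0.03 -1.19] t 1.1 q6 55.5
```

View pics/s1.png

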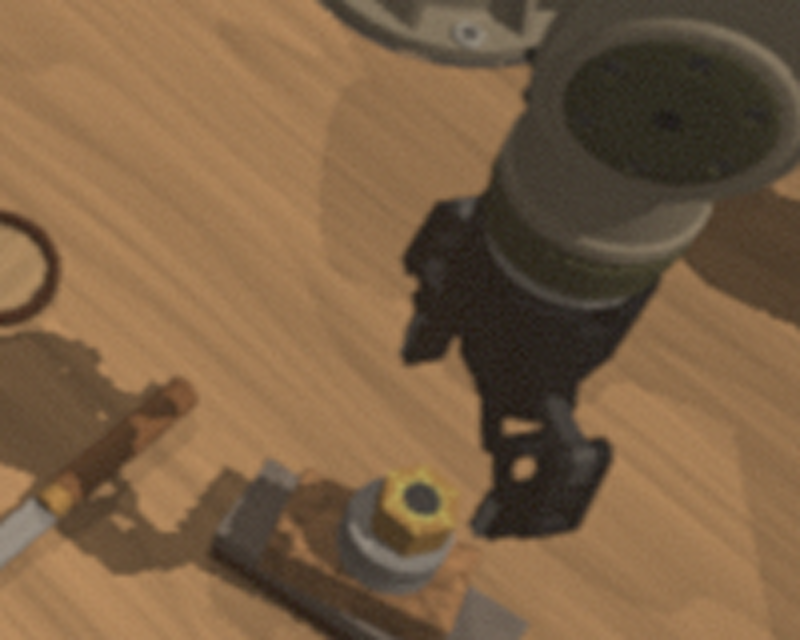

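The gripper hangs above the pile. The nut's bore is at crop pixel (422,497) and the fingers are still clear of it.

```bash
python3 -m crank '[[2.2,0.8,0,0,0,-0.3,1],[0,0,15,0,0,0,1],[0,0,15,0,0,0,1],[0,0,15,0,0,0,1],[0,0,10,0,0,0,1],[0,0,3.5,0,0,0,1],[0,0,0,0,0,0,1],[0,0,0,0,0,0,1]]' 30; python3 - <<'E'
from h import *
plan(435.4,295.5,281,60)
b=read_camera("scene")
crop("s",b,340,160,540,300,4,"s2.png")
E
```

```text
clock: 2.2
tcp_pos: [0.4342, 0.2978, 0.2827]
orientation: [0.0, 0.257, 0.967, 0.0]
wrist_force: [0.8, 0.8, -1.2]
finger_gap: 0.0855
turn [0.05 0.03 0.27] shift [-2.2 -1.4  1.7] q6~ 64.0
turn [-5.0000e-02  8.0000e-02 -1.7973e+02] shift [2.2 1.4 1.7] q6~ -116.0
now [434.2 297.8 282.7] yang 60.27 gap 85.5 F [ 0.75  0.79 -1.24] t 2.2 q6 55.4
```

View pics/s2.png

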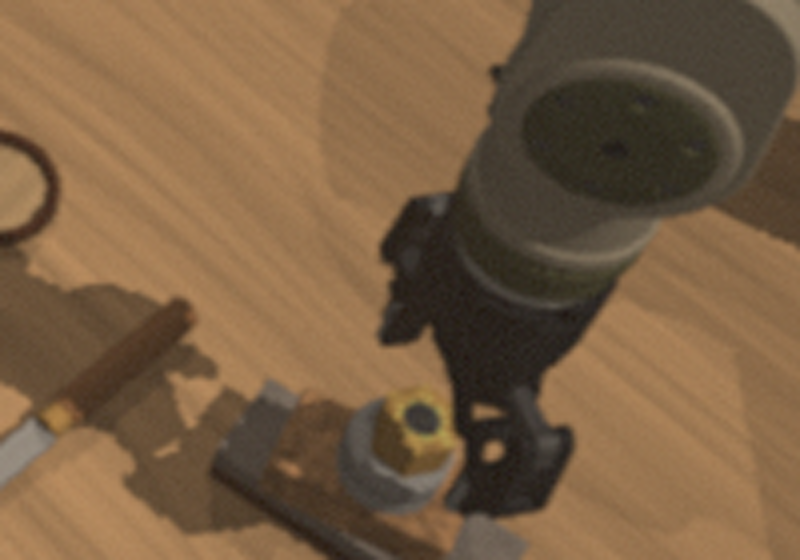

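The fingers now straddle the nut, whose bore is at crop pixel (422,418). Next I close on it.

```bash
python3 -m crank '[[-1,-0.5,0,0,0,0,0.6],[0,0,0,0,0,0,0.5],[0,0,0,0,0,0,0.4],[0,0,0,0,0,0,0.3],[0,0,0,0,0,0,0.3],[0,0,0,0,0,0,0.3],[0,0,0,0,0,0,0.2],[0,0,0,0,0,0,0.2]]' 30; python3 - <<'E'
from h import *
plan(435.4,295.5,281,60)
b=read_camera("scene")
crop("s",b,340,160,540,300,4,"s3.png")
E
```

```text
clock: 3.25
tcp_pos: [0.4345, 0.2968, 0.2825]
orientation: [0.0, 0.257, 0.967, 0.0]
wrist_force: [-1.5, -1.3, 5.4]
finger_gap: 0.0352
turn [0.01 0.01 0.27] shift [-1.4 -0.7  1.5] q6~ 64.0
turn [-2.0000e-02  2.0000e-02 -1.7973e+02] shift [1.4 0.7 1.5] q6~ -116.0
now [434.5 296.8 282.5] yang 60.27 gap 35.2 F [-1.47 -1.26  5.4 ] t 3.25 q6 55.3
```

View pics/s3.png

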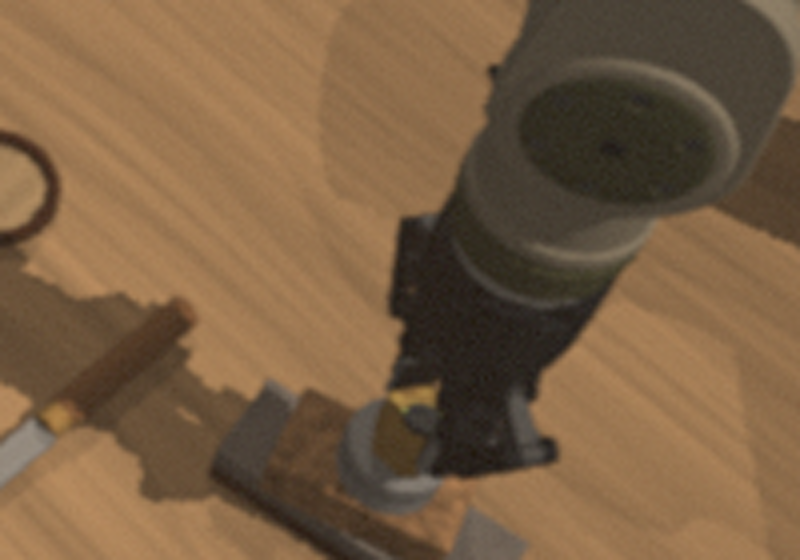

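```bash
python3 - <<'E'
from h import *
C=np.array([435.,296.]);u=np.array([.5,.866]);v=np.array([.866,-.5])
for z in (.096,.1,.104,.108,.112):
    for s in(1,-1):
        for d in (18,26,32):
            p=np.r_[(C+d*u+s*11*v)/1000,z]; x,y=proj("scene",p); print(z,s,d,round((x-340)*4),round((y-160)*4),end=' | ')
    print()
E
```

```text
0.096 1 18 400 475 | 0.096 1 26 405 489 | 0.096 1 32 410 500 | 0.096 -1 18 441 467 | 0.096 -1 26 447 482 | 0.096 -1 32 452 493 | 
0.1 1 18 402 471 | 0.1 1 26 407 486 | 0.1 1 32 412 497 | 0.1 -1 18 444 464 | 0.1 -1 26 449 478 | 0.1 -1 32 454 489 | 
0.104 1 18 404 468 | 0.104 1 26 410 482 | 0.104 1 32 414 493 | 0.104 -1 18 446 461 | 0.104 -1 26 452 475 | 0.104 -1 32 456 486 | 
0.108 1 18 406 464 | 0.108 1 26 412 479 | 0.108 1 32 416 490 | 0.108 -1 18 448 457 | 0.108 -1 26 454 472 | 0.108 -1 32 458 483 | 
0.112 1 18 408 461 | 0.112 1 26 414 475 | 0.112 1 32 418 486 | 0.112 -1 18 450 453 | 0.112 -1 26 456 468 | 0.112 -1 32 461 479 |
```

```bash
python3 - <<'E'
from h import *
a=read_camera("top"); b=read_camera("scene")
crop("t",a,110,200,230,290,6,"t3.png"); crop("s",b,420,220,490,300,8,"s3b.png")
s=get_state();t=s["tcp_pos"]
q=s["orientation"]; R=Ro.from_quat([q[1],q[2],q[3],q[0]])
for y in(-18,18,-30,30):
  for x in(-11,11):
    p=t+R.apply([x/1e3,y/1e3,.165]); u=np.array(proj("top",p));w=np.array(proj("scene",p))
    print(x,y,(p*1000).round(),((u-[110,200])*6).round(),((w-[420,220])*8).round())
E
```

```text
-11 -18 [435. 276. 117.] [330. 332.] [135. 304.]
11 -18 [416. 287. 117.] [291. 397.] [217. 290.]
-11 18 [453. 307. 117.] [229. 276.] [186. 433.]
11 18 [434. 318. 117.] [190. 340.] [270. 418.]
-11 -30 [429. 265. 117.] [364. 351.] [118. 262.]
11 -30 [410. 276. 117.] [325. 416.] [200. 249.]
-11 30 [459. 317. 117.] [196. 258.] [203. 477.]
11 30 [440. 328. 117.] [156. 321.] [288. 462.]
```

View pics/t3.png

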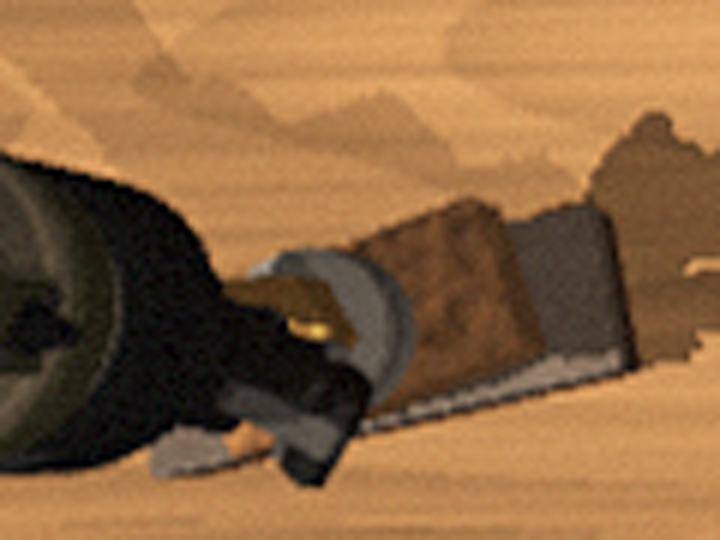

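View pics/s3b.png

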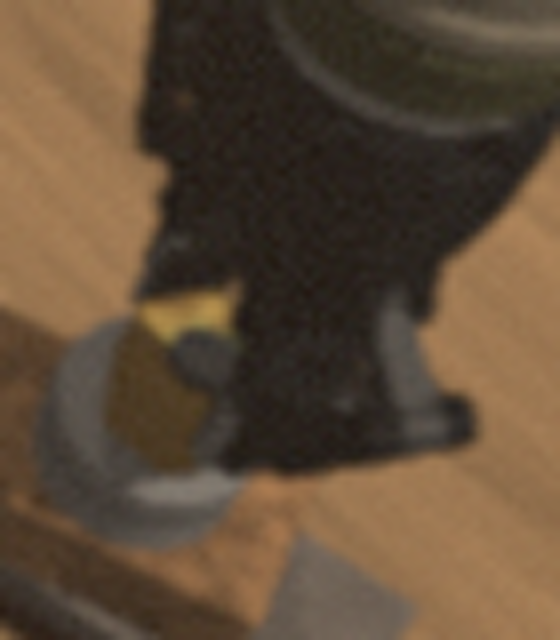

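```bash
python3 - <<'E'
from h import *
t=np.array([436.9,293.7,339.5])/1e3
a=np.radians(59.7);u=np.array([np.cos(a),np.sin(a),0]);v=np.array([u[1],-u[0],0]) 
for n,img,x0,y0,s in(("scene","s1.png",340,140,4),):
  I=cv2.imread("pics/"+img)
  for d in(42,57,-42,-57):
    for e in(-11,11):
      p=t+u*d/1e3+v*e/1e3+[0,0,-.160]; w=(np.array(proj(n,p))-[x0,y0])*s
      cv2.circle(I,tuple(int(k) for k in w),4,(0,255,0) if d>0 else (0,0,255),-1)
  cv2.imwrite("pics/s1m.png",I)
A=cv2.imread("pics/t1.png")
A=cv2.resize(A[180:320,60:240],None,fx=4,fy=4)
for d in(42,57,-42,-57):
    for e in(-11,11):
      p=t+u*d/1e3+v*e/1e3+[0,0,-.160]; w=(np.array(proj("top",p))-[60,180])*4
      cv2.circle(A,tuple(int(k) for k in w),4,(0,255,0) if d>0 else (0,0,255),-1)
cv2.imwrite("pics/t1m.png",A)
E
```

```text
(no output)
```

View pics/s1m.png

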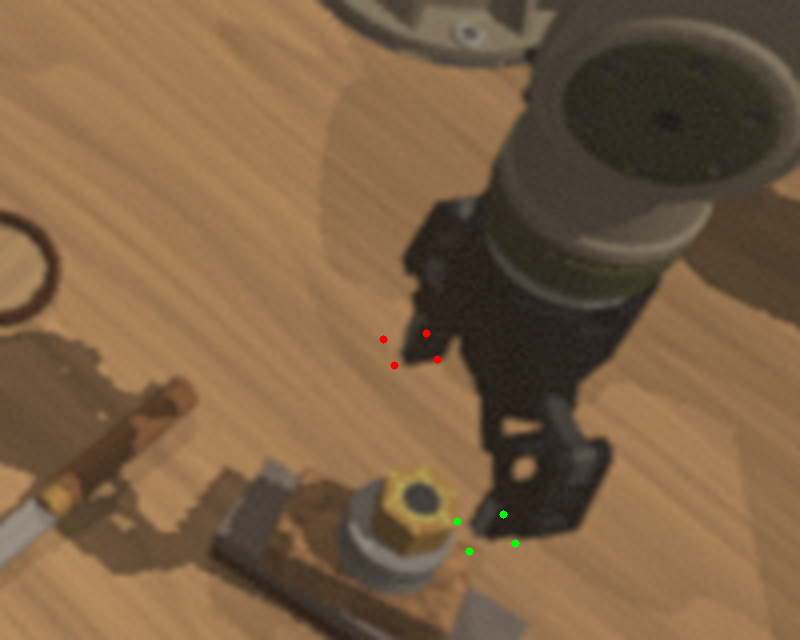

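View pics/t1m.png

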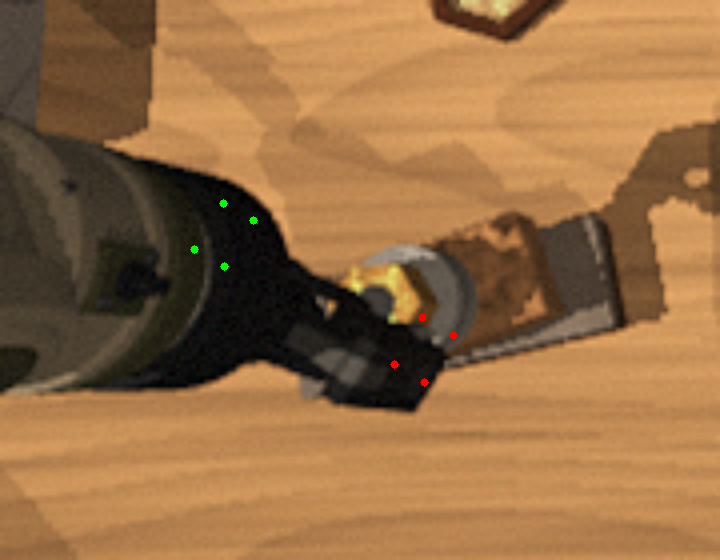

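Both views show the fingers on two flats of the nut (scene crop pad edge at x≈230). The grip looks a few mm off-centre along the tool's x. I'll lift a little and look.

```bash
python3 -m crank '[[0,0,-2,0,0,0,0.2],[0,0,-5,0,0,0,0.2],[0,0,-10,0,0,0,0.2],[0,0,-15,0,0,0,0.2],[0,0,-20,0,0,0,0.2],[0,0,-20,0,0,0,0.2],[0,0,-8,0,0,0,0.2],[0,0,0,0,0,0,0.2]]' 35; python3 - <<'E'
from h import *
plan(434.5,296.8,362.5,60.27)
b=read_camera("scene");a=read_camera("top")
crop("s",b,360,140,500,280,5,"s4.png");cv2.imwrite("pics/s4f.png",b);cv2.imwrite("pics/t4f.png",a)
E
```

```text
clock: 4.4
tcp_pos: [0.4347, 0.2969, 0.363]
orientation: [0.001, 0.256, 0.967, 0.001]
wrist_force: [-0.4, -0.1, -1.9]
finger_gap: 0.0346
turn [0.09 0.05 0.01] shift [ 0.1 -0.2  0.5] q6~ 64.0
turn [-8.0000e-02  1.3000e-01 -1.7999e+02] shift [-0.1  0.2  0.5] q6~ -116.0
now [434.7 296.9 363. ] yang 60.28 gap 34.6 F [-0.41 -0.06 -1.86] t 4.4 q6 55.3
```

View pics/s4.png

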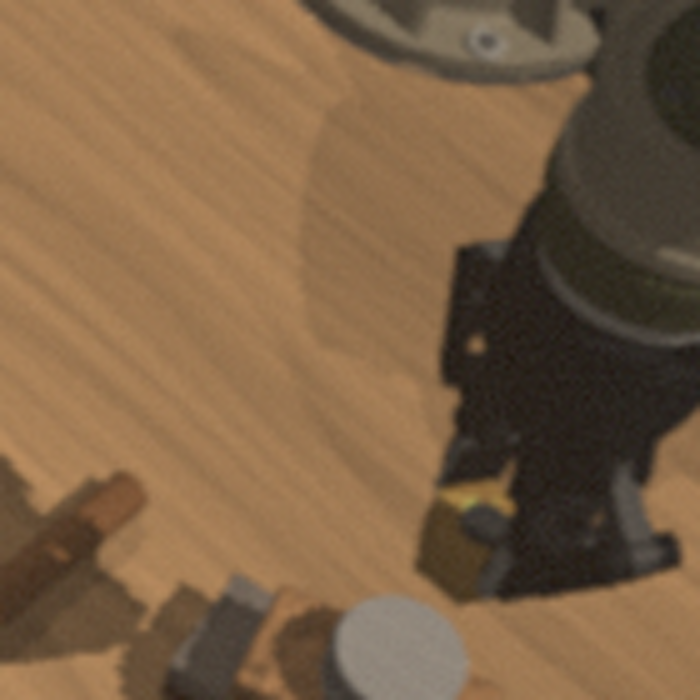

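The nut is lifted and held level, with its bore at crop (487,518) and the grey pad at (490,580). The tin top is clear at (400,650). Next I check tip height relative to the nut.

```bash
python3 - <<'E'
from h import *
I=cv2.resize(cv2.imread("pics/s4f.png")[205:270,430:510],None,fx=9,fy=9,interpolation=cv2.INTER_CUBIC)
C=np.array([435.4,296.0]); zb=176.5
def mk(p,col):
    w=(np.array(proj("scene",np.array(p)/1000))-[430,205]+.5)*9; cv2.circle(I,tuple(int(k) for k in w),3,col,-1)
for k in range(6):
    a=np.radians(30+60*k)
    for z in(zb,zb+26): mk([C[0]+20.8*np.cos(a),C[1]+20.8*np.sin(a),z],(0,255,0))
a=np.radians(60.3);u=np.array([np.cos(a),np.sin(a)]);v=np.array([u[1],-u[0]])
T=np.array([434.7,296.9])
for e in(-11,11):
    for d in (18,32):
        mk([*(T+d*u+e*v),363-173],(0,0,255))
cv2.imwrite("pics/s4m.png",I)
E
```

```text
(no output)
```

View pics/s4m.png

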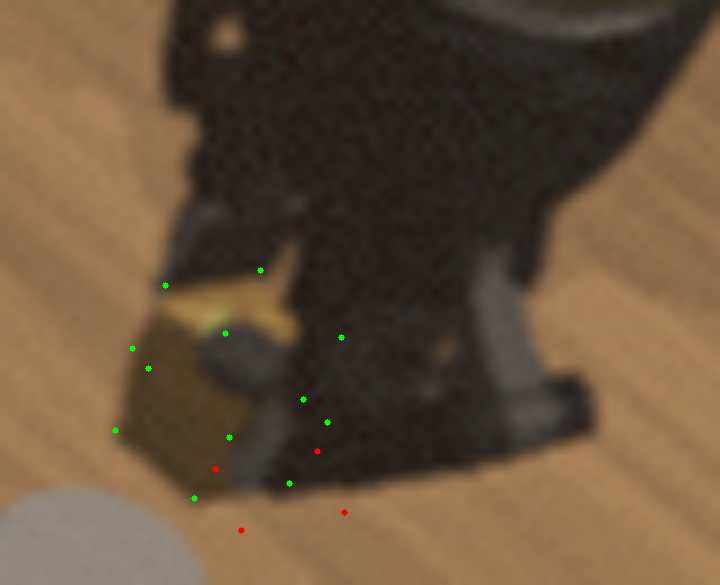

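```bash
python3 -c "
from h import *
plan(620.8,284.4,235,60.27)"
```

```text
turn [-0.03 -0.03  0.01] shift [-168.    81.8  126.7] q6~ 54.0
turn [ 4.0000e-02 -5.0000e-02 -1.7999e+02] shift [168.  -81.8 126.7] q6~ -126.0
now [434.3 296.7 361.7] yang 60.28 gap 34.9 F [-0.54 -0.27 -1.81] t 4.5 q6 55.3
```

```bash
python3 -m crank '[[-18,9,0,0,0,0,0.2],[-32,15,0,0,0,0,0.2],[-38,18,10,0,0,0,0.2],[-38,19,25,0,0,0,0.2],[-28,14,35,0,0,0,0.2],[-14,7,35,0,0,0,0.2],[0,0,21.5,0,0,0,0.2],[0,0,0,0,0,0,0.2]]'; python3 - <<'E'
from h import *
plan(620.8,284.4,235,60.27)
b=read_camera("scene");a=read_camera("top")
cv2.imwrite("pics/s5f.png",b);cv2.imwrite("pics/t5f.png",a)
crop("s",b,320,270,430,370,6,"s5.png");crop("t",a,100,110,230,210,6,"t5.png")
E
```

```text
clock: 5.5
tcp_pos: [0.6198, 0.2841, 0.2318]
orientation: [-0.003, 0.257, 0.966, -0.002]
wrist_force: [-0.2, -0.4, -2.1]
finger_gap: 0.0348
turn [-0.3  -0.28 -0.02] shift [-0.7  0.8 -3.2] q6~ 54.0
turn [ -0.44   0.47 179.98] shift [ 0.7 -0.8 -3.2] q6~ -126.0
now [619.8 284.1 231.8] yang 60.25 gap 34.8 F [-0.2  -0.38 -2.08] t 5.5 q6 47.6
```

View pics/s5.png

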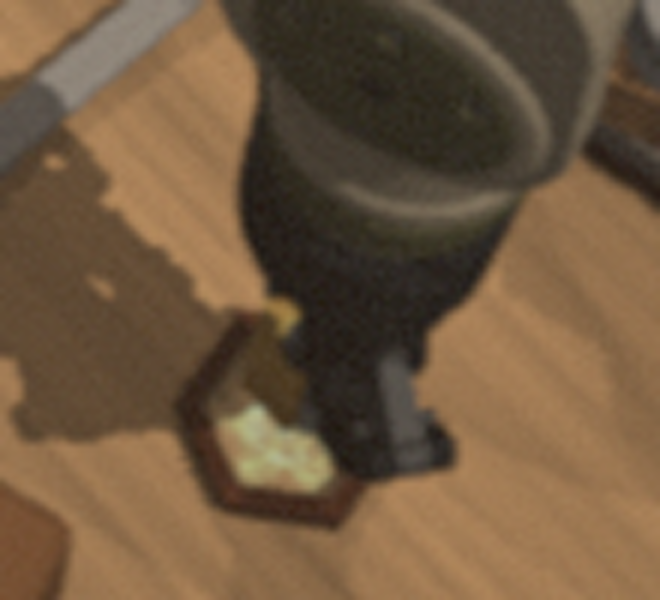

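View pics/t5.png

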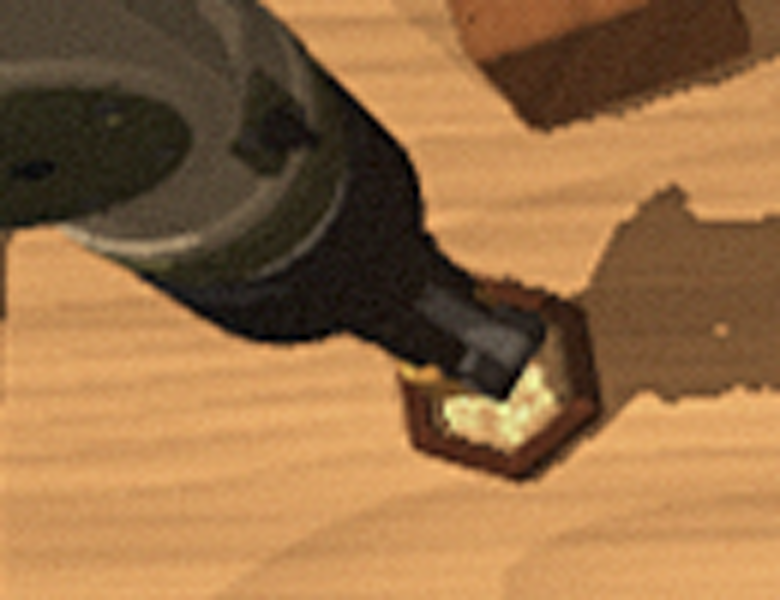

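```bash
python3 - <<'E'
from h import *
I=cv2.imread("pics/s5.png");J=cv2.imread("pics/t5.png")
for k in range(6):
    a=np.radians(30+60*k)
    for z in(45,71):
        p=np.array([620.5+20.8*np.cos(a),283.3+20.8*np.sin(a),z])/1000
        for n,im,x0,y0 in(("scene",I,320,270),("top",J,100,110)):
            w=(np.array(proj(n,p))-[x0,y0]+.5)*6; cv2.circle(im,tuple(int(q) for q in w),3,(0,255,0) if z<50 else (0,0,255),-1)
cv2.imwrite("pics/m5.png",np.hstack([cv2.resize(I,None,fx=.6,fy=.6)[:360],cv2.resize(J,None,fx=.5,fy=.5,)[:300].repeat(1,0) if 0 else cv2.copyMakeBorder(cv2.resize(J,None,fx=.5,fy=.5),0,60,0,0,cv2.BORDER_CONSTANT)]))
E
```

```text
(no output)
```

View pics/m5.png

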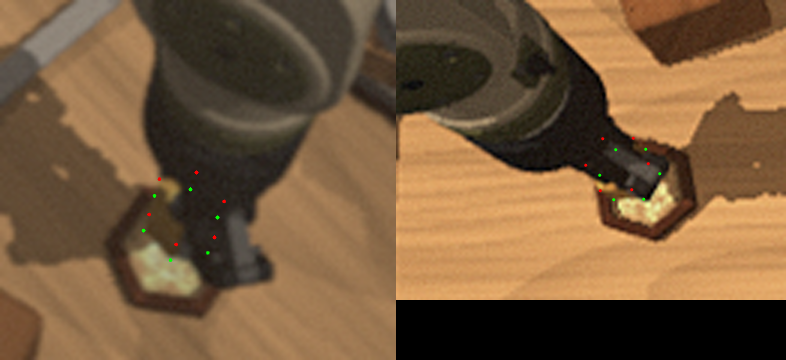

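```bash
python3 -m crank '[[0,0,6,-0.3,-0.3,0,0.2],[0,0,7,0,0,0,0.2],[0,0,7,0,0,0,0.2],[0,0,5,0,0,0,0.2],[0,0,2,0,0,0,0.2],[0,0,0,0,0,0,0.2],[0,0,0,0,0,0,0.2],[0,0,0,0,0,0,0.2]]'; python3 - <<'E'
from h import *
plan(620.8,284.4,235,60.27)
b=read_camera("scene");a=read_camera("top")
cv2.imwrite("pics/s6f.png",b);cv2.imwrite("pics/t6f.png",a)
crop("s",b,340,305,410,365,10,"s6.png");crop("t",a,150,145,220,200,10,"t6.png")
s=get_state()["tcp_pos"]*1000
N=s[:2]+[0.7,-.9]; zb=s[2]-186.5
for z in (zb,zb+26):
  for k in range(6):
    q=np.radians(30+60*k); p=np.array([N[0]+20.8*np.cos(q),N[1]+20.8*np.sin(q),z])/1000
    print(round(z),30+60*k,((np.array(proj("scene",p))-[340,305]+.5)*10).round(),((np.array(proj("top",p))-[150,145]+.5)*10).round())
E
```

```text
clock: 6.6
tcp_pos: [0.6214, 0.2848, 0.209]
orientation: [0.003, 0.257, 0.967, 0.002]
wrist_force: [0.1, 0.7, -2.1]
finger_gap: 0.0348
turn [0.32 0.32 0.  ] shift [  0.3  -0.6 -26. ] q6~ 54.0
turn [  -0.5     0.51 -180.  ] shift [ -0.3   0.6 -26. ] q6~ -126.0
now [621.4 284.8 209. ] yang 60.27 gap 34.8 F [ 0.12  0.66 -2.1 ] t 6.6 q6 47.6
22 30 [258. 415.] [266. 172.]
22 90 [359. 396.] [214. 255.]
22 150 [385. 298.] [259. 335.]
22 210 [312. 221.] [357. 333.]
22 270 [214. 239.] [409. 250.]
22 330 [185. 335.] [363. 170.]
48 30 [273. 374.] [224. 138.]
48 90 [376. 355.] [170. 222.]
48 150 [403. 255.] [218. 306.]
48 210 [328. 176.] [319. 303.]
48 270 [227. 195.] [372. 218.]
48 330 [198. 292.] [324. 136.]
```

View pics/s6.png

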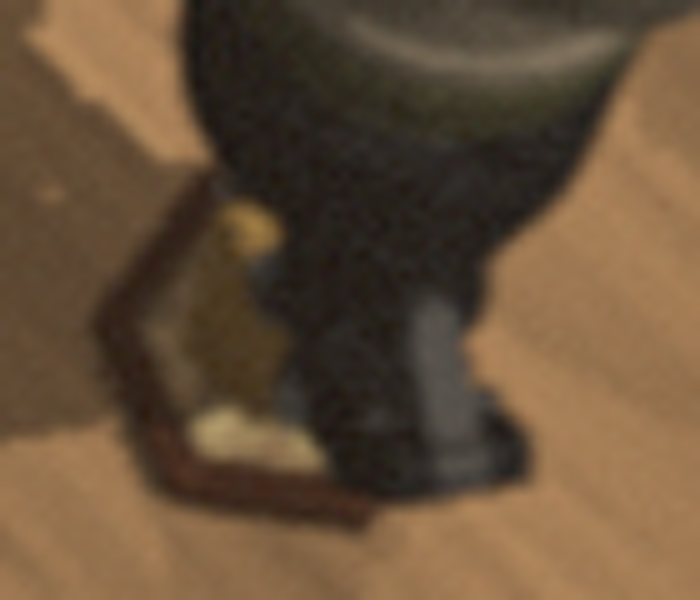

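View pics/t6.png

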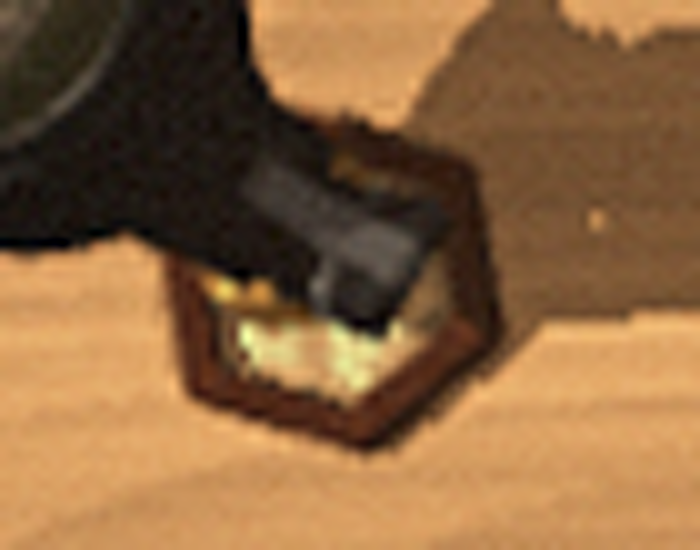

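The nut's lower corner shows at scene crop (265,418), where I predicted (258,415), and it lies over the tray's centre. Lowering now.

```bash
python3 -m crank '[[0,0,4,0.3,0.3,0,0.2],[0,0,4,0,0,0,0.2],[0,0,3,0,0,0,0.2],[0,0,2,0,0,0,0.2],[0,0,1,0,0,0,0.2],[0,0,0,0,0,0,0.2],[0,0,0,0,0,0,0.2],[0,0,0,0,0,0,0.2]]'; python3 -m crank '[[0,0,1,0,0,0,0.2],[0,0,0.5,0,0,0,0.2],[0,0,0.5,0,0,0,0.2],[0,0,0,0,0,0,0.2],[0,0,0,0,0,0,0.2],[0,0,0,0,0,0,0.2],[0,0,0,0,0,0,0.2],[0,0,0,0,0,0,0.2]]'
```

```text
clock: 7.7
tcp_pos: [0.6213, 0.2848, 0.1949]
orientation: [0.0, 0.256, 0.967, 0.0]
wrist_force: [0.1, 0.8, -1.9]
finger_gap: 0.0351
clock: 8.7
tcp_pos: [0.6213, 0.2848, 0.1927]
orientation: [0.0, 0.256, 0.967, 0.0]
wrist_force: [0.1, -0.3, -1.6]
finger_gap: 0.0351
```

```bash
python3 -m crank '[[0,0,0.5,0,0,0,0.2],[0,0,0.5,0,0,0,0.2],[0,0,0.5,0,0,0,0.2],[0,0,0,0,0,0,0.2],[0,0,0,0,0,0,0.2],[0,0,0,0,0,0,0.2],[0,0,0,0,0,0,0.2],[0,0,0,0,0,0,0.2]]'; python3 -m crank '[[0,0,0.5,0,0,0,0.2],[0,0,0.5,0,0,0,0.2],[0,0,0,0,0,0,0.2],[0,0,0,0,0,0,0.2],[0,0,0,0,0,0,0.2],[0,0,0,0,0,0,0.2],[0,0,0,0,0,0,0.2],[0,0,0,0,0,0,0.2]]'
```

```text
clock: 9.7
tcp_pos: [0.6213, 0.2848, 0.1913]
orientation: [0.0, 0.257, 0.967, 0.0]
wrist_force: [-0.0, -0.4, -1.5]
finger_gap: 0.0353
clock: 10.7
tcp_pos: [0.6213, 0.2848, 0.1906]
orientation: [0.0, 0.256, 0.967, 0.0]
wrist_force: [-2.1, -0.7, 5.2]
finger_gap: 0.035
```

Contact came at z=190.6, against a prediction of 190.5. I release slowly.

```bash
python3 -m crank '[[0,0,0,0,0,0,0.45],[0,0,0,0,0,0,0.5],[0,0,0,0,0,0,0.6],[0,0,0,0,0,0,0.7],[0,0,0,0,0,0,0.8],[0,0,0,0,0,0,1],[0,0,0,0,0,0,1],[0,0,0,0,0,0,1]]'; python3 -m crank '[[0,0,-5,0,0,0,1],[0,0,-15,0,0,0,1],[0,0,-30,0,0,0,1],[0,0,-40,0,0,0,1],[0,0,-40,0,0,0,1],[0,0,-30,0,0,0,1],[0,0,-5,0,0,0,1],[0,0,0,0,0,0,1]]'; python3 - <<'E'
from h import *
plan(435,295,340,60.27)
b=read_camera("scene");a=read_camera("top")
cv2.imwrite("pics/s7f.png",b);cv2.imwrite("pics/t7f.png",a)
I=np.hstack([cv2.resize(b[250:370,320:480],None,fx=4,fy=4)[:480,:400],cv2.resize(a[130:290,110:230],None,fx=3,fy=3)[:480]])
cv2.imwrite("pics/v7.png",I)
E
```

```text
clock: 11.7
tcp_pos: [0.6213, 0.2847, 0.1902]
orientation: [0.0, 0.257, 0.967, 0.0]
wrist_force: [-1.0, 0.6, 0.5]
finger_gap: 0.085
clock: 12.7
tcp_pos: [0.6212, 0.2848, 0.3554]
orientation: [0.0, 0.256, 0.967, 0.0]
wrist_force: [0.5, -0.2, -0.3]
finger_gap: 0.0856
turn [0.03 0.02 0.01] shift [166.7 -83.4  15.4] q6~ 64.0
turn [-4.0000e-02  4.0000e-02 -1.7999e+02] shift [-166.7   83.4   15.4] q6~ -116.0
now [621.2 284.8 355.4] yang 60.28 gap 85.6 F [ 0.5  -0.16 -0.33] t 12.7 q6 47.6
```

View pics/v7.png

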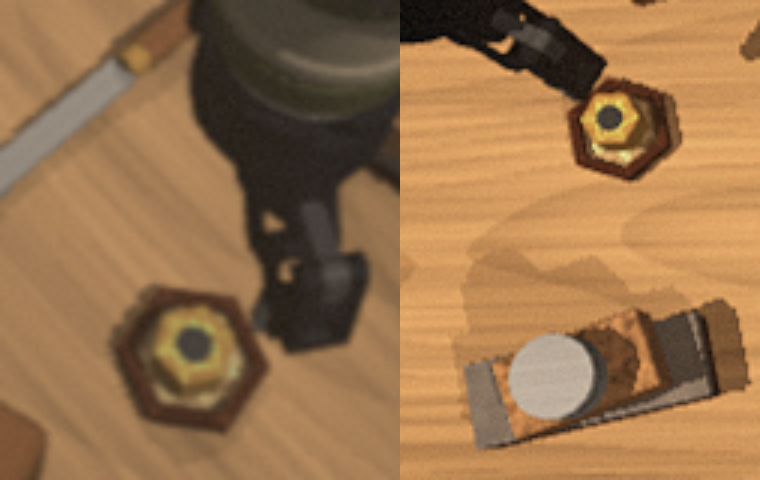

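The nut lies in the hex tray, at crop (193,342) in the scene view and (610,118) in the top view, with floor visible on every side. The pile shows in the top half, with the tin at (553,376). Next I measure the tin and the cork.

```bash
python3 - <<'E'
from h import *
a=cv2.imread("pics/t7f.png");b=cv2.imread("pics/s7f.png")
crop("t",a,125,220,225,290,8,"p_t.png");crop("s",b,385,245,475,320,8,"p_s.png")
for n,I,seed in(("top",a,(161,255)),("scene",b,(438,272))):
    m=np.zeros((402,642),np.uint8)
    J=cv2.medianBlur(I,3)
    cv2.floodFill(J.copy(),m,seed,(255,0,0),(9,9,9),(9,9,9),cv2.FLOODFILL_MASK_ONLY|cv2.FLOODFILL_FIXED_RANGE|(255<<8)|8)
    c=max(cv2.findContours(m[1:-1,1:-1].copy(),cv2.RETR_EXTERNAL,cv2.CHAIN_APPROX_NONE)[0],key=cv2.contourArea)[:,0]
    print(n,cv2.boundingRect(c),I[seed[1],seed[0]])
    P=np.array([onz(n,u,v,.096)[:2] for u,v in c],np.float32)*1000
    print(cv2.minEnclosingCircle(P),cv2.fitEllipse(P))
E
```

```text
top (147, 242, 27, 27) [155 175 189]
((437.0243225097656, 293.31182861328125), 25.331558227539062) ((437.2561340332031, 293.0542297363281), (48.954002380371094, 49.20738220214844), 166.8123321533203)
scene (428, 260, 25, 22) [124 136 147]
((439.0392150878906, 293.8069152832031), 25.18976402282715) ((439.07354736328125, 294.1190490722656), (48.12406921386719, 48.65334701538086), 16.98182487487793)
```

View pics/p_t.png

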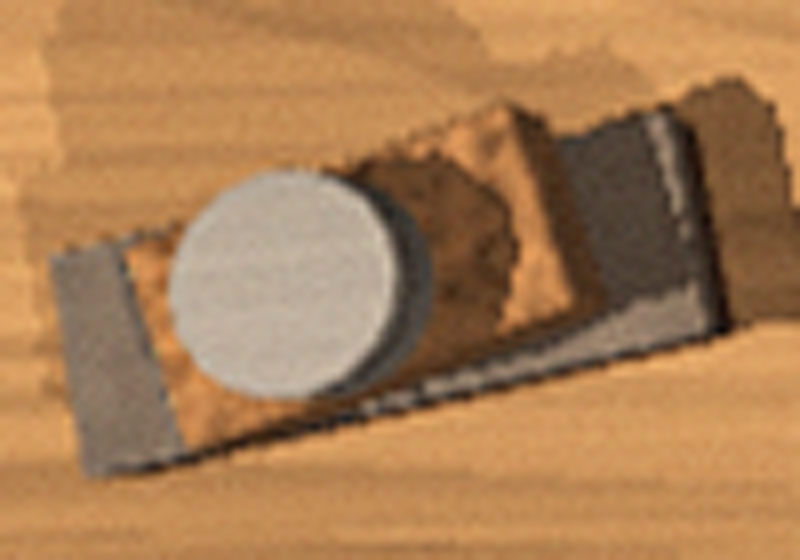

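View pics/p_s.png

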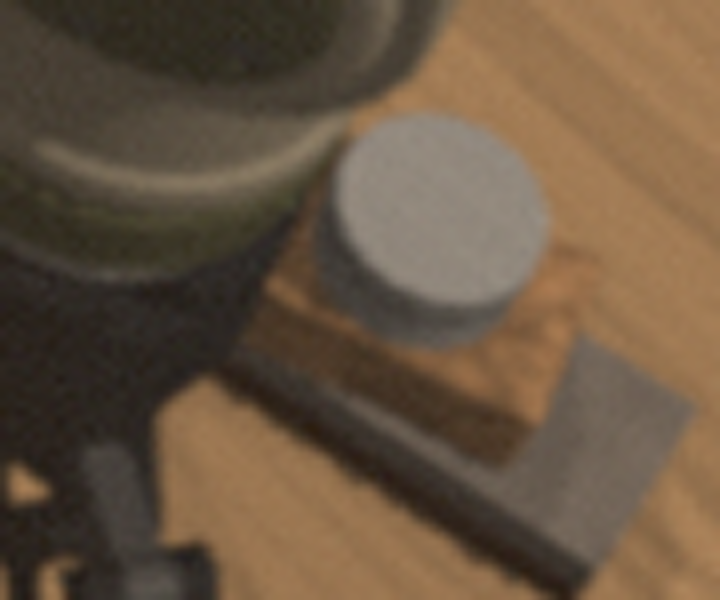

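```bash
python3 - <<'E'
from h import *
t=np.array([621.2,284.8,355.4]); a=np.radians(60.27);u=np.array([np.cos(a),np.sin(a),0]);v=np.array([u[1],-u[0],0])
out=[]
for n,f,x0,y0,w,h in(("scene","s7f.png",340,250,100,100),("top","t7f.png",90,100,100,100)):
  I=cv2.resize(cv2.imread("pics/"+f)[y0:y0+h,x0:x0+w],None,fx=4,fy=4,interpolation=cv2.INTER_CUBIC)
  for d in(42.5,57,-42.5,-57):
    for e in(-11,11):
      for z,col in((-160,(0,255,0)),(-120,(0,0,255))):
        q=(np.array(proj(n,(t+u*d+v*e+[0,0,z])/1000))-[x0,y0]+.5)*4
        cv2.circle(I,tuple(int(k) for k in q),2,col if d>0 else (255,255*(z<-150),0),-1)
  out.append(I)
cv2.imwrite("pics/m7.png",np.hstack(out))
E
```

```text
(no output)
```

View pics/m7.png

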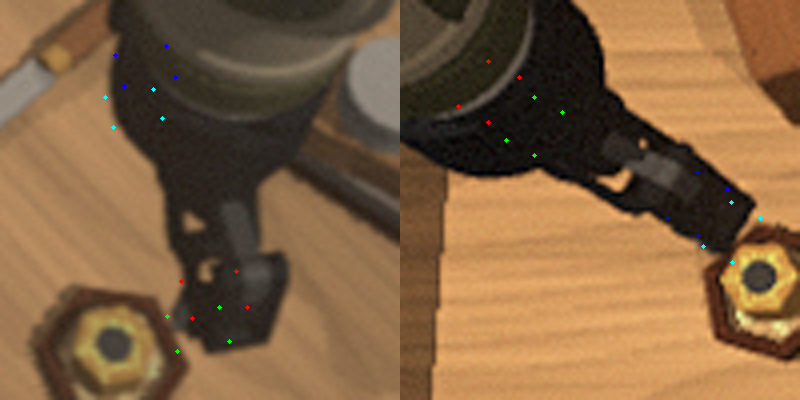

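```bash
python3 - <<'E'
from h import *
t=np.array([619.8,284.1,231.8]); a=np.radians(60.25);u=np.array([np.cos(a),np.sin(a),0]);v=np.array([u[1],-u[0],0])
for d in(-18,-25,-32):
  for z in(-173,-160,-150,-140):
    print(d,z,[((np.array(proj("top",(t+u*d+v*e+[0,0,z])/1000))-[100,110]+.5)*6).round().tolist() for e in(11,-11)])
E
```

```text
-18 -173 [[514.0, 337.0], [480.0, 392.0]]
-18 -160 [[502.0, 327.0], [467.0, 383.0]]
-18 -150 [[492.0, 319.0], [457.0, 375.0]]
-18 -140 [[483.0, 311.0], [447.0, 368.0]]
-25 -173 [[531.0, 347.0], [497.0, 402.0]]
-25 -160 [[520.0, 337.0], [485.0, 392.0]]
-25 -150 [[510.0, 329.0], [475.0, 385.0]]
-25 -140 [[501.0, 320.0], [465.0, 377.0]]
-32 -173 [[549.0, 356.0], [515.0, 411.0]]
-32 -160 [[538.0, 346.0], [503.0, 402.0]]
-32 -150 [[528.0, 338.0], [494.0, 395.0]]
-32 -140 [[519.0, 330.0], [484.0, 387.0]]
```

```bash
python3 - <<'E'
from h import *
a=cv2.imread("pics/t5f.png"); crop("t",np.clip(a.astype(int)*2,0,255).astype(np.uint8),160,145,215,195,12,"t5z.png")
E
```

```text
(no output)
```

View pics/t5z.png

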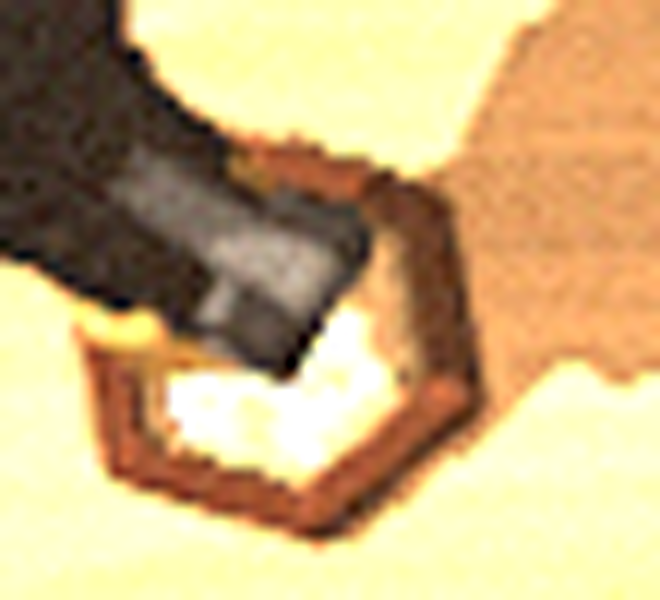

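```bash
python3 -c "
from h import *
plan(439.7,292.5,290,60.27)"
```

```text
turn [-0.1 -0.1  0. ] shift [161.2 -83.   63.7] q6~ 63.0
turn [ 1.5e-01 -1.6e-01 -1.8e+02] shift [-161.2   83.    63.7] q6~ -117.0
now [620.9 284.6 353.7] yang 60.27 gap 85.7 F [-0.73 -1.7  -0.65] t 12.8 q6 47.6
```

```bash
python3 -m crank '[[20,-10,0,0,0,0,1],[32,-16,0,0,0,0,1],[38,-20,0,0,0,0,1],[38,-20,10,0,0,0,1],[25,-13,20,0,0,0,1],[9,-5,20,0,0,0,1],[0,0,14,0,0,0,1],[0,0,0,0,0,0,1]]'; python3 - <<'E'
from h import *
plan(439.7,292.5,245,60.27)
b=read_camera("scene");a=read_camera("top")
I=np.hstack([cv2.resize(b[200:320,380:500],None,fx=3.3,fy=3.3),cv2.resize(a[190:310,90:210],None,fx=3.3,fy=3.3)])
cv2.imwrite("pics/v8.png",I)
E
```

```text
clock: 13.8
tcp_pos: [0.4388, 0.2919, 0.2896]
orientation: [-0.001, 0.257, 0.967, -0.001]
wrist_force: [0.5, -0.7, -0.2]
finger_gap: 0.0853
turn [-0.14 -0.1  -0.01] shift [-0.5  1.  44.6] q6~ 63.0
turn [-1.5000e-01  2.2000e-01  1.7999e+02] shift [ 0.5 -1.  44.6] q6~ -117.0
now [438.8 291.9 289.6] yang 60.26 gap 85.3 F [ 0.47 -0.74 -0.22] t 13.8 q6 54.6
```

View pics/v8.png

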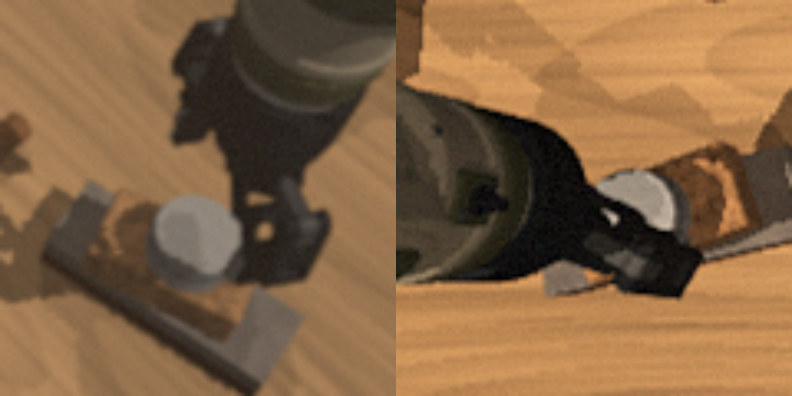

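The fingers straddle the tin: the tin top is at scene crop (195,235) and the near fingertip at (240,280), still about 45 mm higher. I descend.

```bash
python3 -m crank '[[0,1,8,0,0,0,1],[0,0,12,0,0,0,1],[0,0,12,0,0,0,1],[0,0,8,0,0,0,1],[0,0,4,0,0,0,1],[0,0,0,0,0,0,1],[0,0,0,0,0,0,1],[0,0,0,0,0,0,1]]'; python3 - <<'E'
from h import *
plan(439.7,292.5,245,60.27)
b=read_camera("scene")
crop("s",b,380,220,480,300,7,"v9.png")
E
```

```text
clock: 14.9
tcp_pos: [0.4396, 0.2931, 0.2476]
orientation: [0.0, 0.257, 0.967, 0.0]
wrist_force: [-1.0, 0.5, 1.2]
finger_gap: 0.0855
turn [0.04 0.03 0.  ] shift [-0.4 -0.5  2.6] q6~ 63.0
turn [-4.0e-02  6.0e-02 -1.8e+02] shift [0.4 0.5 2.6] q6~ -117.0
now [439.6 293.1 247.6] yang 60.27 gap 85.5 F [-0.97  0.51  1.17] t 14.9 q6 54.7
```

View pics/v9.png

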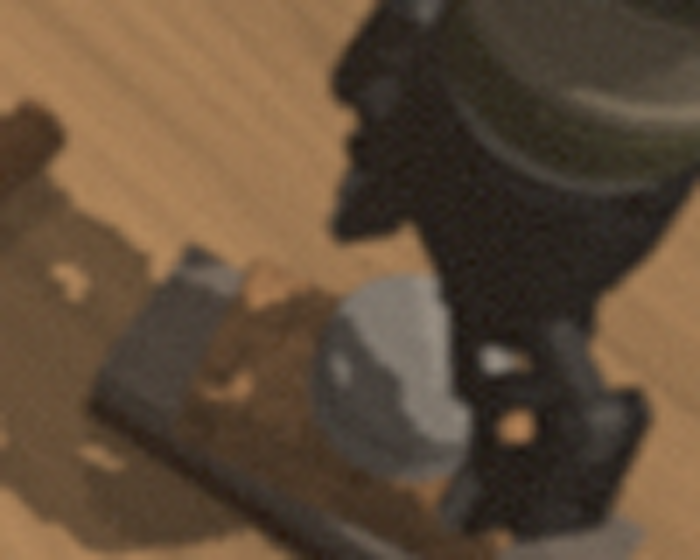

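In the scene crop the tips are at (372,235) and (481,525), midpoint (427,380), while the tin top is at (395,375). The grasp is about 8–10 mm off along tool +x, so I shift −8 in x.

```bash
python3 -m crank '[[-4,0,0,0,0,0,1],[-4,0,0,0,0,0,1],[0,0,1,0,0,0,1],[0,0,0,0,0,0,1],[0,0,0,0,0,0,1],[0,0,0,0,0,0,1],[0,0,0,0,0,0,1],[0,0,0,0,0,0,1]]'; python3 - <<'E'
from h import *
plan(439.7,292.5,245,60.27)
b=read_camera("scene");a=read_camera("top")
crop("s",b,380,220,480,300,7,"v10.png")
crop("s",a,100,210,200,290,7,"v10t.png")
E
```

```text
clock: 15.95
tcp_pos: [0.4463, 0.2891, 0.2462]
orientation: [-0.0, 0.256, 0.967, 0.0]
wrist_force: [-0.7, -0.5, -0.5]
finger_gap: 0.0857
turn [ 0.   -0.    0.01] shift [ 7.5 -0.3  1.2] q6~ 63.0
turn [ 0.0000e+00  1.0000e-02 -1.7999e+02] shift [-7.5  0.3  1.2] q6~ -117.0
now [446.3 289.1 246.2] yang 60.28 gap 85.7 F [-0.66 -0.49 -0.49] t 15.95 q6 54.0
```

View pics/v10.png

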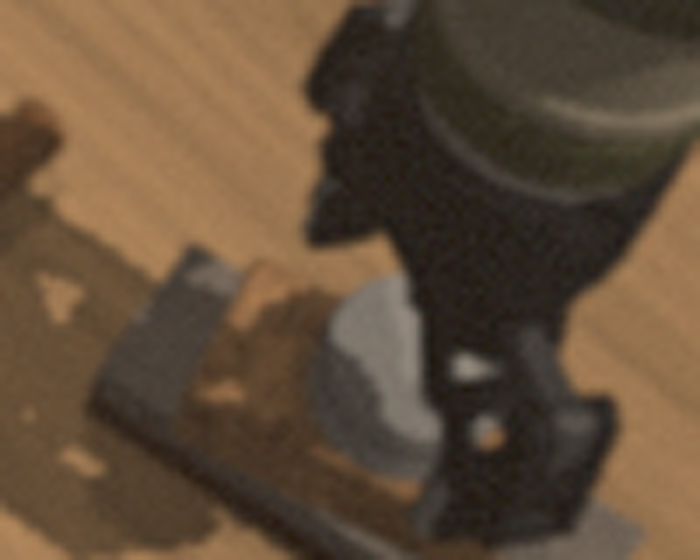

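View pics/v10t.png

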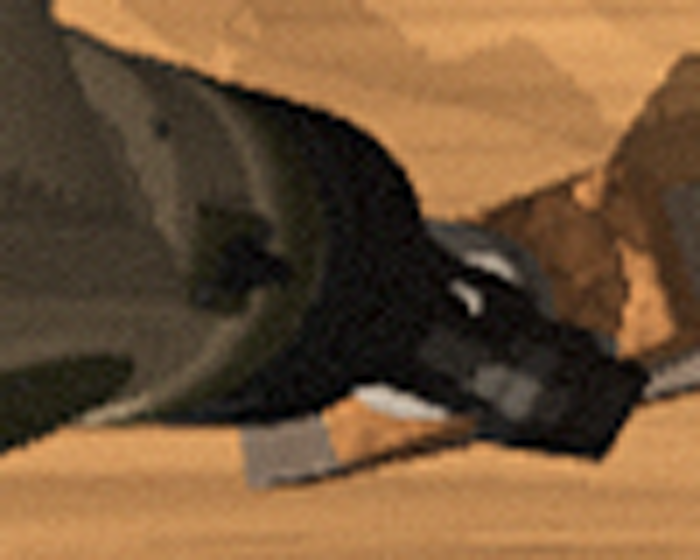

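Now the tin shows evenly on both sides of the finger line, at (480,240) and (400,400) in the top crop. Closing.

```bash
python3 -m crank '[[0,0,0,0,0,0,0.85],[0,0,0,0,0,0,0.75],[0,0,0,0,0,0,0.65],[0,0,0,0,0,0,0.55],[0,0,0,0,0,0,0.45],[0,0,0,0,0,0,0.45],[0,0,0,0,0,0,0.45],[0,0,0,0,0,0,0.45]]' 35; python3 - <<'E'
from h import *
plan(439.7,292.5,245,60.27)
b=read_camera("scene")
crop("s",b,380,220,480,300,7,"v11.png")
E
```

```text
clock: 17.05
tcp_pos: [0.4465, 0.2891, 0.2465]
orientation: [0.0, 0.257, 0.967, 0.0]
wrist_force: [-0.8, -1.3, 5.1]
finger_gap: 0.0528
turn [0.03 0.02 0.  ] shift [ 7.6 -0.4  1.5] q6~ 63.0
turn [-4.0e-02  4.0e-02 -1.8e+02] shift [-7.6  0.4  1.5] q6~ -117.0
now [446.5 289.1 246.5] yang 60.27 gap 52.8 F [-0.81 -1.29  5.1 ] t 17.05 q6 54.0
```

View pics/v11.png

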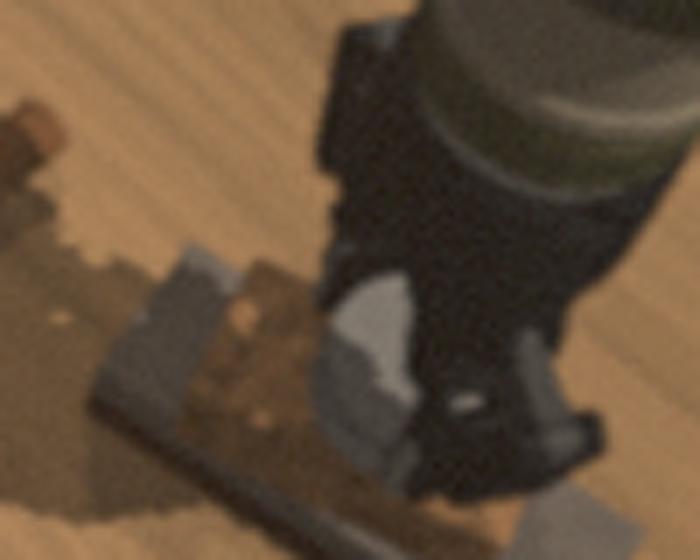

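```bash
python3 -m crank '[[0,0,-2,0,0,0,0.45],[0,0,-5,0,0,0,0.45],[0,0,-10,0,0,0,0.45],[0,0,-15,0,0,0,0.45],[0,0,-20,0,0,0,0.45],[0,0,-20,0,0,0,0.45],[0,0,-8,0,0,0,0.45],[0,0,0,0,0,0,0.45]]' 40; python3 - <<'E'
from h import *
plan(455.4,-4.4,240,60.27)
b=read_camera("scene");a=read_camera("top")
I=np.hstack([cv2.resize(b[170:320,360:510],None,fx=2.6,fy=2.6),cv2.resize(a[190:310,90:210],None,fx=3.25,fy=3.25)])
cv2.imwrite("pics/v12.png",I)
E
```

```text
clock: 18.1
tcp_pos: [0.4466, 0.2891, 0.3271]
orientation: [0.001, 0.257, 0.967, 0.001]
wrist_force: [-1.3, 0.6, -1.7]
finger_gap: 0.0526
turn [0.09 0.06 0.  ] shift [-153.2 -250.5   87.1] q6~ 29.0
turn [-9.0e-02  1.4e-01 -1.8e+02] shift [153.2 250.5  87.1] q6~ -151.0
now [446.6 289.1 327.1] yang 60.27 gap 52.6 F [-1.25  0.6  -1.72] t 18.1 q6 54.0
```

View pics/v12.png

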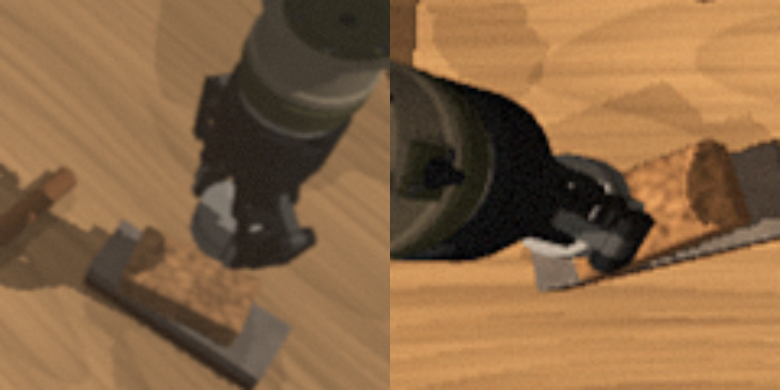

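The tin is held level at scene crop (215,220), and the cork and stone stayed put below.

```bash
python3 -m crank '[[-10,-16,0,0,0,0,0.45],[-20,-32,0,0,0,0,0.45],[-26,-42,0,0,0,0,0.45],[-26,-42,0,0,0,0,0.45],[-26,-42,0,0,0,0,0.45],[-26,-42,0,0,0,0,0.45],[-15,-26,10,0,0,0,0.45],[-4,-8,20,0,0,0,0.45]]'; python3 -m crank '[[0,0,25,0,0,0,0.45],[0,0,25,0,0,0,0.45],[0,0,7,0,0,0,0.45],[0,0,0,0,0,0,0.45],[0,0,0,0,0,0,0.45],[0,0,0,0,0,0,0.45],[0,0,0,0,0,0,0.45],[0,0,0,0,0,0,0.45]]'; python3 - <<'E'
from h import *
plan(455.4,-4.4,205,60.27)
b=read_camera("scene");a=read_camera("top")
cv2.imwrite("pics/s13f.png",b);cv2.imwrite("pics/t13f.png",a)
I=np.hstack([cv2.resize(b[140:260,280:400],None,fx=3.25,fy=3.25),cv2.resize(a[180:300,240:360],None,fx=3.25,fy=3.25)])
cv2.imwrite("pics/v13.png",I)
E
```

```text
clock: 19.2
tcp_pos: [0.4551, -0.0065, 0.296]
orientation: [0.001, 0.258, 0.966, -0.0]
wrist_force: [0.7, 0.1, -1.6]
finger_gap: 0.0526
clock: 20.2
tcp_pos: [0.4554, -0.0039, 0.2394]
orientation: [0.0, 0.256, 0.967, 0.0]
wrist_force: [-0.2, -0.6, -1.2]
finger_gap: 0.0525
turn [0.01 0.03 0.01] shift [-0.3 -0.4 34.4] q6~ 29.0
turn [-4.0000e-02  2.0000e-02 -1.7999e+02] shift [ 0.3  0.4 34.4] q6~ -151.0
now [455.4  -3.9 239.4] yang 60.28 gap 52.5 F [-0.23 -0.6  -1.24] t 20.2 q6 19.1
```

View pics/v13.png

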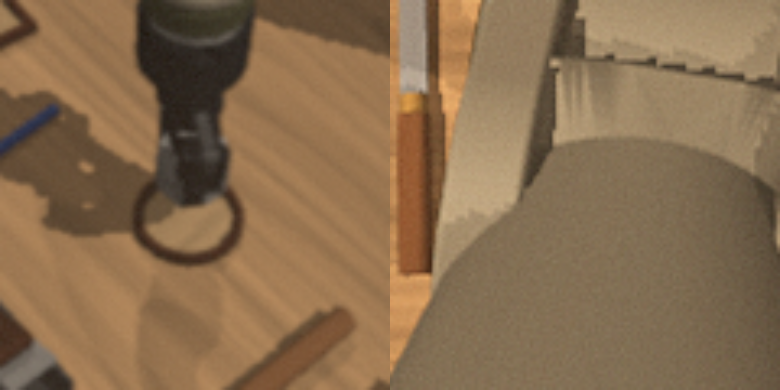

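```bash
cat > ov.py <<'E'
from h import *
def ovl(n,img,x0,y0,x1,y1,s,polys,name):
    I=cv2.resize(img[y0:y1,x0:x1],None,fx=s,fy=s,interpolation=cv2.INTER_CUBIC)
    for P,col in polys:
        q=np.array([(np.array(proj(n,np.array(p)/1000))-[x0,y0]+.5)*s for p in P]).round().astype(np.int32)
        cv2.polylines(I,[q],True,col,1)
    cv2.imwrite("pics/"+name,I)
def circ(cx,cy,z,r): return [(cx+r*np.cos(t),cy+r*np.sin(t),z) for t in np.linspace(0,2*np.pi,40)[:-1]]
def rect(cx,cy,z,w,h,yaw):
    a=np.radians(yaw); c,s=np.cos(a),np.sin(a)
    return [(cx+c*i*w/2-s*j*h/2,cy+s*i*w/2+c*j*h/2,z) for i,j in((1,1),(-1,1),(-1,-1),(1,-1))]
E
python3 - <<'E'
from ov import *
b=cv2.imread("pics/s13f.png")
ovl("scene",b,310,160,370,230,9,[(circ(447,0.5,59,27),(0,255,0)),(circ(447,0.5,89,27),(0,255,255)),(circ(447,0,10,35),(0,0,255)),(circ(447,0,10,43),(0,0,255))],"m13.png")
E
```

```text
(no output)
```

View pics/m13.png

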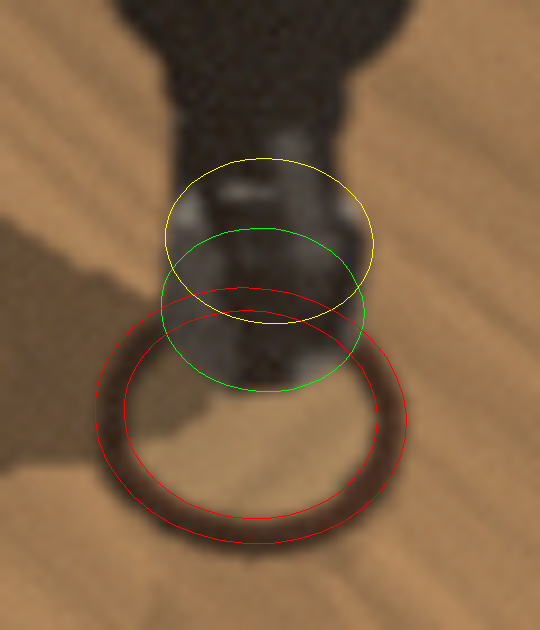

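Overlay fits: the tin outline is centred above the ring. Lowering.

```bash
python3 -m crank '[[0,0,10,0,0,0,0.45],[0,0,14,0,0,0,0.45],[0,0,12,0,0,0,0.45],[0,0,8,0,0,0,0.45],[0,0,4,0,0,0,0.45],[0,0,2,0,0,0,0.45],[0,0,0,0,0,0,0.45],[0,0,0,0,0,0,0.45]]'; python3 -m crank '[[0,0,1,0,0,0,0.45],[0,0,0.5,0,0,0,0.45],[0,0,0.5,0,0,0,0.45],[0,0,0,0,0,0,0.45],[0,0,0,0,0,0,0.45],[0,0,0,0,0,0,0.45],[0,0,0,0,0,0,0.45],[0,0,0,0,0,0,0.45]]'; python3 -m crank '[[0,0,0.5,0,0,0,0.45],[0,0,0.5,0,0,0,0.45],[0,0,0.5,0,0,0,0.45],[0,0,0,0,0,0,0.45],[0,0,0,0,0,0,0.45],[0,0,0,0,0,0,0.45],[0,0,0,0,0,0,0.45],[0,0,0,0,0,0,0.45]]'
```

```text
clock: 21.3
tcp_pos: [0.4555, -0.004, 0.1895]
orientation: [0.0, 0.256, 0.967, 0.0]
wrist_force: [1.0, 1.1, -1.7]
finger_gap: 0.0524
clock: 22.3
tcp_pos: [0.4553, -0.0039, 0.1872]
orientation: [0.0, 0.257, 0.967, 0.0]
wrist_force: [0.3, -0.6, -0.6]
finger_gap: 0.0526
clock: 23.3
tcp_pos: [0.4553, -0.0039, 0.1857]
orientation: [0.0, 0.256, 0.967, 0.0]
wrist_force: [0.3, -0.2, -1.9]
finger_gap: 0.0526
```

```bash
python3 -m crank '[[0,0,0.5,0,0,0,0.45],[0,0,0.5,0,0,0,0.45],[0,0,0.4,0,0,0,0.45],[0,0,0,0,0,0,0.45],[0,0,0,0,0,0,0.45],[0,0,0,0,0,0,0.45],[0,0,0,0,0,0,0.45],[0,0,0,0,0,0,0.45]]'
```

```text
clock: 24.3
tcp_pos: [0.4553, -0.0039, 0.1845]
orientation: [0.0, 0.256, 0.967, 0.0]
wrist_force: [-2.1, -0.0, 5.2]
finger_gap: 0.0526
```

Contact came at 184.5, as predicted. I release and rise.

```bash
python3 -m crank '[[0,0,0,0,0,0,0.62],[0,0,0,0,0,0,0.68],[0,0,0,0,0,0,0.75],[0,0,0,0,0,0,0.85],[0,0,0,0,0,0,1],[0,0,0,0,0,0,1],[0,0,0,0,0,0,1],[0,0,0,0,0,0,1]]'; python3 -m crank '[[0,0,-5,0,0,0,1],[0,0,-15,0,0,0,1],[0,0,-30,0,0,0,1],[0,0,-40,0,0,0,1],[0,0,-40,0,0,0,1],[0,0,-30,0,0,0,1],[0,0,-5,0,0,0,1],[0,0,0,0,0,0,1]]'; python3 - <<'E'
from ov import *
b=read_camera("scene");a=read_camera("top")
cv2.imwrite("pics/s14f.png",b);cv2.imwrite("pics/t14f.png",a)
ovl("scene",b,300,160,380,230,5,[(circ(447,0,4,27),(0,255,0)),(circ(447,0,34,27),(0,255,255))],"a.png")
A=cv2.imread("pics/a.png")
I=np.hstack([A,cv2.resize(a[220:290,125:225],None,fx=4,fy=4)[:350] if 0 else cv2.copyMakeBorder(cv2.resize(a[220:290,125:225],None,fx=3.9,fy=3.9),0,350-273,0,0,0)])
cv2.imwrite("pics/v14.png",I)
crop("t",a,125,220,225,290,8,"p_t2.png");crop("s",b,385,245,475,320,8,"p_s2.png")
E
```

```text
clock: 25.3
tcp_pos: [0.4553, -0.0039, 0.1843]
orientation: [0.0, 0.257, 0.967, 0.0]
wrist_force: [-0.2, 0.1, -0.2]
finger_gap: 0.0854
clock: 26.3
tcp_pos: [0.4551, -0.0039, 0.3491]
orientation: [0.0, 0.257, 0.967, 0.0]
wrist_force: [0.2, -0.7, -0.4]
finger_gap: 0.0854
```

View pics/v14.png

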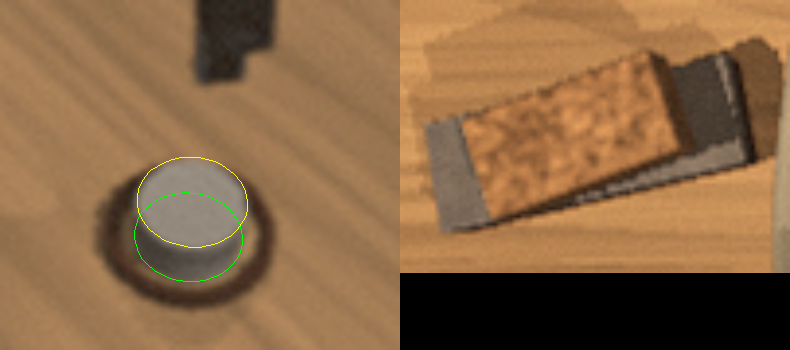

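View pics/p_t2.png

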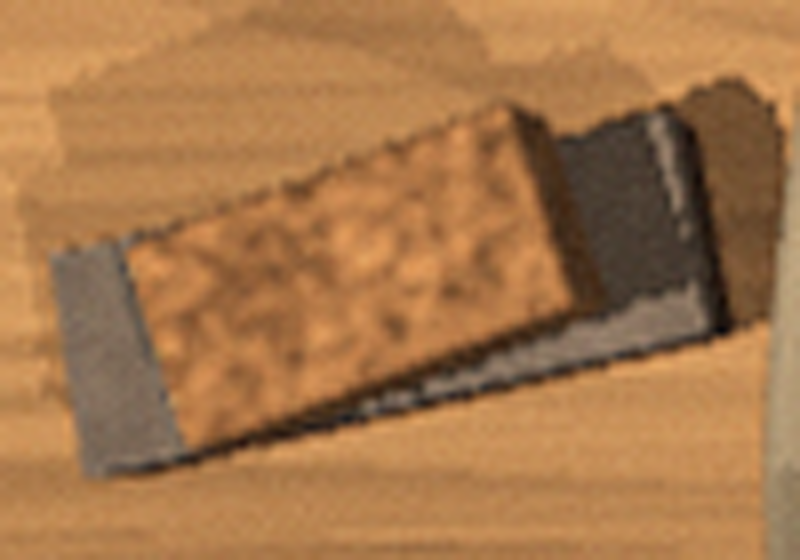

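View pics/p_s2.png

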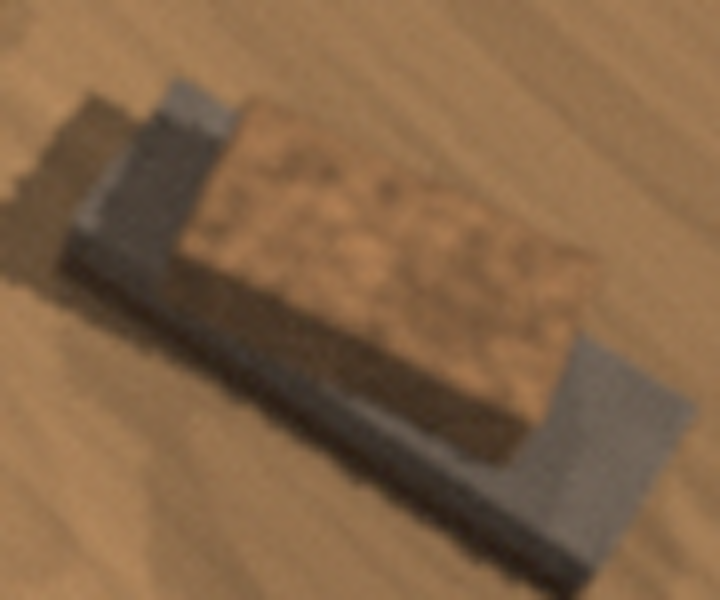

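The tin stands centred in the round tray, with the outlines matching at crop (190,235). The cork's top corners are clear: top-crop (128,245), (510,105), (577,303), (190,447), and scene-crop (248,100), (600,262), (545,425), (180,245).

```bash
python3 - <<'E'
from h import *
def q(n,pts,x0,y0,z,s=8):
    P=np.array([onz(n,x0+(u+.5)/s-.5,y0+(v+.5)/s-.5,z)[:2] for u,v in pts],np.float32)*1000
    r=cv2.minAreaRect(P); e=P[1]-P[0]
    print(n,P.round(0).tolist(),P.mean(0).round(1),np.round(r,1) if 0 else r, "edge",np.degrees(np.arctan2(e[1],e[0])).round(1), np.degrees(np.arctan2(*(P[2]-P[3])[::-1])).round(1))
q("top",[(128,245),(510,105),(577,303),(190,447)],125,220,.066)
q("scene",[(600,262),(248,100),(180,245),(545,425)],385,245,.066)
q("top",[(52,257),(660,112),(722,330),(90,470)],125,220,.032)
q("scene",[(692,410),(178,80),(75,238),(580,565)],385,245,.032)
E
```

```text
top [[449.0, 342.0], [481.0, 250.0], [432.0, 232.0], [400.0, 325.0]] [440.9 287.4] ((440.9197998046875, 287.28515625), (52.07233428955078, 98.02182006835938), 19.194238662719727) edge -70.8 -70.8
scene [[403.0, 326.0], [438.0, 235.0], [483.0, 252.0], [450.0, 346.0]] [443.4 289.9] ((443.3744812011719, 290.3440856933594), (50.55112838745117, 99.484130859375), 20.53942108154297) edge -69.1 -70.1
top [[449.0, 376.0], [482.0, 222.0], [426.0, 205.0], [395.0, 363.0]] [438.3 291.4] ((437.7255859375, 290.2927551269531), (58.386817932128906, 161.76632690429688), 12.186141014099121) edge -77.8 -79.0
scene [[398.0, 365.0], [429.0, 211.0], [487.0, 225.0], [454.0, 373.0]] [442.  293.5] ((442.5970764160156, 293.76904296875), (59.48640441894531, 157.8124237060547), 11.397287368774414) edge -78.6 -77.6
```

```bash
python3 -m crank '[[0,0,0,0,0,4.6,1],[0,0,0,0,0,8,1],[0,0,0,0,0,8,1],[0,0,0,0,0,8,1],[0,0,0,0,0,8,1],[0,0,0,0,0,4,1],[0,0,0,0,0,0,1],[0,0,0,0,0,0,1]]'; python3 -c "
from h import *
plan(444.7,281.2,260,19.7)"
```

```text
clock: 27.4
tcp_pos: [0.4551, -0.0039, 0.3485]
orientation: [-0.001, 0.575, 0.818, -0.0]
wrist_force: [0.1, -0.0, 0.9]
finger_gap: 0.0853
turn [-0.07 -0.05  0.04] shift [271.9  86.3  88.5] q6~ 103.0
turn [ 7.0000e-02 -1.1000e-01 -1.7996e+02] shift [-271.9  -86.3   88.5] q6~ -77.0
now [455.1  -3.9 348.5] yang 19.74 gap 85.3 F [ 0.15 -0.04  0.92] t 27.4 q6 59.6
```

```bash
python3 -m crank '[[18,6,0,0,0,0,1],[36,11,0,0,0,0,1],[46,15,0,0,0,0,1],[46,15,0,0,0,0,1],[46,15,10,0,0,0,1],[44,13,25,0,0,0,1],[28,9,30,0,0,0,1],[8,2.3,23.5,0,0,0,1]]'; python3 -m crank '[[0,0,0,0,0,0,1],[0,0,0,0,0,0,1],[0,0,0,0,0,0,1],[0,0,0,0,0,0,1],[0,0,0,0,0,0,1],[0,0,0,0,0,0,1],[0,0,0,0,0,0,1],[0,0,0,0,0,0,1]]'; python3 - <<'E'
from h import *
plan(444.7,281.2,212.5,19.7)
b=read_camera("scene");a=read_camera("top")
cv2.imwrite("pics/s15f.png",b);cv2.imwrite("pics/t15f.png",a)
crop("s",b,375,220,475,320,6,"v15.png");crop("t",a,110,200,230,290,6,"v15t.png")
E
```

```text
clock: 28.4
tcp_pos: [0.4443, 0.283, 0.2593]
orientation: [-0.0, 0.574, 0.819, -0.0]
wrist_force: [-0.2, -1.0, -0.5]
finger_gap: 0.0855
clock: 29.4
tcp_pos: [0.4449, 0.2813, 0.2608]
orientation: [-0.0, 0.576, 0.818, -0.0]
wrist_force: [-0.2, -0.5, 0.4]
finger_gap: 0.0855
turn [-0.   -0.   -0.02] shift [ 0.  -0.2 48.3] q6~ 103.0
turn [-0.0000e+00  1.0000e-02  1.7998e+02] shift [-0.   0.2 48.3] q6~ -77.0
now [444.9 281.3 260.8] yang 19.68 gap 85.5 F [-0.23 -0.53  0.4 ] t 29.4 q6 93.9
```

View pics/v15.png

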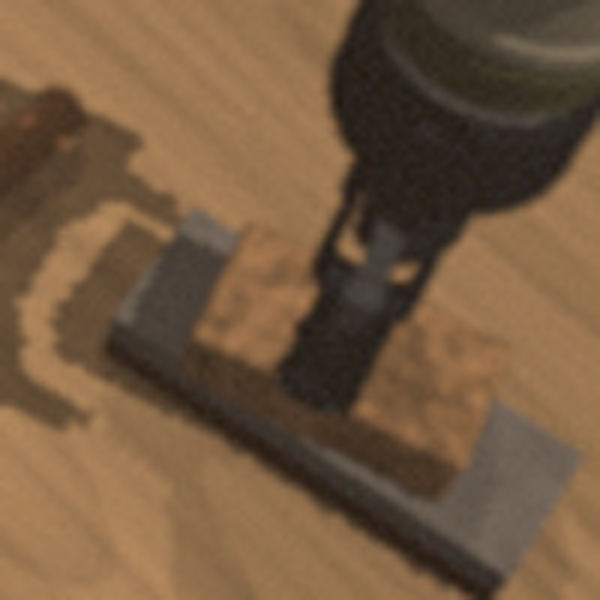

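View pics/v15t.png

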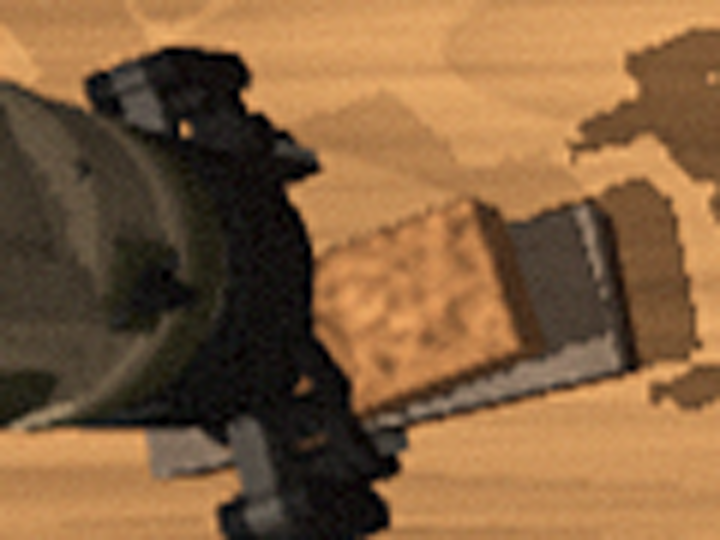

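```bash
python3 - <<'E'
from h import *
t=np.array([444.9,281.3]);a=np.radians(19.68);u=np.array([np.cos(a),np.sin(a)]);x=np.array([-u[1],u[0]])
for n,pts in(("top",[(110+312/6,200+162/6),(110+400/6,200+447/6)]),("scene",[(375+315/6,220+398/6)])):
  for p in pts:
    for z in(.1,.11):
        w=onz(n,p[0]-.5,p[1]-.5,z)[:2]*1000-t; print(n,z,"along jaw",(w@u).round(1),"toolx",(w@x).round(1))
E
```

```text
top 0.1 along jaw 46.3 toolx -6.6
top 0.11 along jaw 43.9 toolx -9.6
top 0.1 along jaw -48.2 toolx -5.4
top 0.11 along jaw -49.4 toolx -8.5
scene 0.1 along jaw 46.4 toolx 3.5
scene 0.11 along jaw 51.8 toolx 3.1
```

The fingers straddle the cork symmetrically: in the top crop the pad tips are at (312,162) and (400,447), +45/−49 mm along the jaws. Descending.

```bash
python3 -m crank '[[0,0,10,0,0,0,1],[0,0,12,0,0,0,1],[0,0,12,0,0,0,1],[0,0,9,0,0,0,1],[0,0,4,0,0,0,1],[0,0,1,0,0,0,1],[0,0,0,0,0,0,1],[0,0,0,0,0,0,1]]'; python3 -m crank '[[0,0,0,0,0,0,0.85],[0,0,0,0,0,0,0.75],[0,0,0,0,0,0,0.65],[0,0,0,0,0,0,0.55],[0,0,0,0,0,0,0.45],[0,0,0,0,0,0,0.45],[0,0,0,0,0,0,0.45],[0,0,0,0,0,0,0.45]]' 30; python3 - <<'E'
from h import *
plan(444.7,281.2,212.5,19.7)
b=read_camera("scene")
crop("s",b,375,220,475,320,6,"v16.png")
E
```

```text
clock: 30.5
tcp_pos: [0.4452, 0.2813, 0.2132]
orientation: [0.0, 0.576, 0.818, 0.0]
wrist_force: [0.1, 0.1, 0.2]
finger_gap: 0.0854
clock: 31.5
tcp_pos: [0.4451, 0.2813, 0.213]
orientation: [0.0, 0.576, 0.818, 0.0]
wrist_force: [-1.1, -0.1, 3.7]
finger_gap: 0.0533
turn [ 0.03 -0.01 -0.02] shift [ 0.  -0.4  0.5] q6~ 103.0
turn [-1.0000e-02 -5.0000e-02  1.7998e+02] shift [-0.   0.4  0.5] q6~ -77.0
now [445.1 281.3 213. ] yang 19.68 gap 53.3 F [-1.08 -0.1   3.7 ] t 31.5 q6 93.9
```

View pics/v16.png

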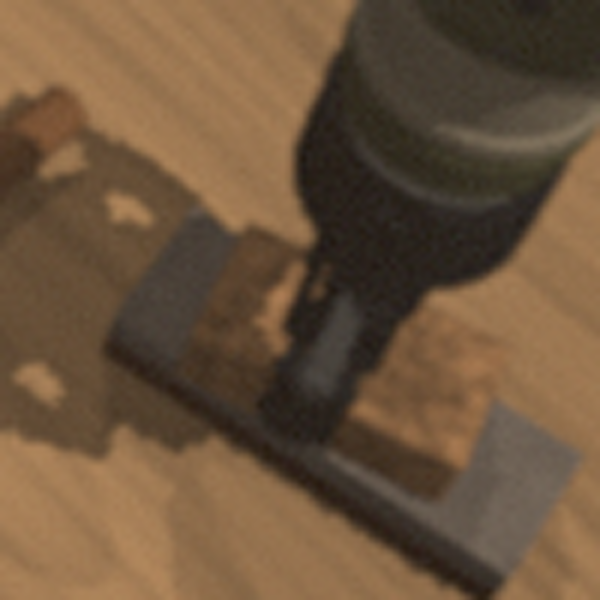

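The cork is gripped mid-length (finger at crop (310,400), block edge midpoint (312,425)). Lifting.

```bash
python3 -m crank '[[0,0,-2,0,0,0,0.45],[0,0,-5,0,0,0,0.45],[0,0,-10,0,0,0,0.45],[0,0,-15,0,0,0,0.45],[0,0,-20,0,0,0,0.45],[0,0,-20,0,0,0,0.45],[0,0,-15,0,0,0,0.45],[0,0,-3,0,0,0,0.45]]' 35; python3 -m crank '[[0,0,0,0,0,2,0.45],[0,0,0,0,0,4.5,0.45],[0,0,0,0,0,6,0.45],[0,0,0,0,0,6,0.45],[0,0,0,0,0,4.5,0.45],[0,0,0,0,0,2,0.45],[0,0,0,0,0,0,0.45],[0,0,0,0,0,0,0.45]]'; python3 - <<'E'
from h import *
plan(450.2,-305,260,-5.4)
b=read_camera("scene");a=read_camera("top")
cv2.imwrite("pics/s17f.png",b);cv2.imwrite("pics/t17f.png",a)
I=np.hstack([cv2.resize(b[170:320,350:500],None,fx=2.6,fy=2.6),cv2.resize(a[180:300,100:220],None,fx=3.25,fy=3.25)])
cv2.imwrite("pics/v17.png",I)
E
```

```text
clock: 32.55
tcp_pos: [0.4454, 0.2815, 0.3044]
orientation: [0.001, 0.576, 0.818, 0.001]
wrist_force: [-0.7, -0.5, -0.5]
finger_gap: 0.0533
clock: 33.55
tcp_pos: [0.4449, 0.2812, 0.3026]
orientation: [-0.0, 0.739, 0.674, -0.0]
wrist_force: [-0.6, 0.6, -1.4]
finger_gap: 0.0535
turn [-0.02  0.01  0.1 ] shift [-583.1   60.4   42.6] q6~ 61.0
turn [-1.000e-02 -3.000e-02 -1.799e+02] shift [583.1 -60.4  42.6] q6~ -119.0
now [444.9 281.2 302.6] yang -5.3 gap 53.5 F [-0.55  0.64 -1.35] t 33.55 q6 118.8
```

View pics/v17.png

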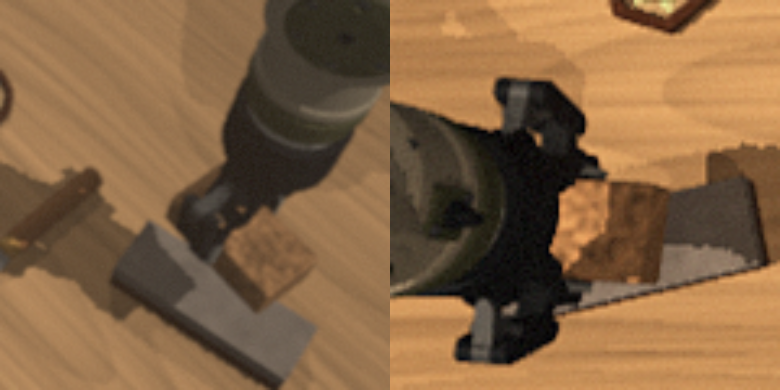

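The cork is held level and turned (scene crop (265,255)). The stone is alone on the bench. Carrying it over.

```bash
python3 -m crank '[[-12,1.3,0,0,0,0,0.45],[-25,2.6,0,0,0,0,0.45],[-40,4.1,0,0,0,0,0.45],[-48,5,0,0,0,0,0.45],[-48,5,0,0,0,0,0.45],[-48,5,0,0,0,0,0.45],[-48,5,0,0,0,0,0.45],[-48,5,0,0,0,0,0.45]]'; python3 -m crank '[[-48,5,0,0,0,0,0.45],[-48,5,0,0,0,0,0.45],[-48,5,0,0,0,0,0.45],[-48,5,0,0,0,0,0.45],[-38,4,5,0,0,0,0.45],[-24,2.4,10,0,0,0,0.45],[-12,1,12,0,0,0,0.45],[0,0,10,0,0,0,0.45]]';python3 -m crank '[[0,0,5,0,0,0,0.45],[0,0,0,0,0,0,0.45],[0,0,0,0,0,0,0.45],[0,0,0,0,0,0,0.45],[0,0,0,0,0,0,0.45],[0,0,0,0,0,0,0.45],[0,0,0,0,0,0,0.45],[0,0,0,0,0,0,0.45]]'; python3 - <<'E'
from ov import *
plan(450.2,-305,215,-5.4)
b=read_camera("scene");a=read_camera("top")
cv2.imwrite("pics/s18f.png",b);cv2.imwrite("pics/t18f.png",a)
s=get_state()["tcp_pos"]*1000; R=8*np.array([np.cos(np.radians(84.6)),np.sin(np.radians(84.6))])
c=s[:2]+R; zb=s[2]-181
pl=[(rect(*c,zb,54,100,-5.4),(0,255,0)),(rect(*c,zb+34,54,100,-5.4),(0,255,255)),(rect(451,-297,10,74,120,-5.4),(0,0,255)),(rect(451,-297,10,90,136,-5.4),(0,0,255))]
ovl("scene",b,215,80,315,180,4,pl,"a.png");ovl("top",a,400,190,500,290,4,pl,"b.png")
cv2.imwrite("pics/v18.png",np.hstack([cv2.imread("pics/a.png"),cv2.imread("pics/b.png")]))
E
```

```text
clock: 34.65
tcp_pos: [0.4478, -0.0395, 0.303]
orientation: [0.0, 0.739, 0.673, 0.0]
wrist_force: [0.3, -0.2, -0.5]
finger_gap: 0.0532
clock: 35.65
tcp_pos: [0.4506, -0.3046, 0.2645]
orientation: [-0.001, 0.739, 0.673, 0.0]
wrist_force: [-0.4, 1.0, -1.8]
finger_gap: 0.0532
clock: 36.65
tcp_pos: [0.451, -0.3049, 0.2608]
orientation: [-0.0, 0.739, 0.673, 0.0]
wrist_force: [-0.3, 0.7, -0.9]
finger_gap: 0.0534
turn [ 0.   -0.01  0.07] shift [-0.2 -0.7 45.8] q6~ 61.0
turn [ 1.0000e-02  0.0000e+00 -1.7993e+02] shift [ 0.2  0.7 45.8] q6~ -119.0
now [ 451.  -304.9  260.8] yang -5.33 gap 53.4 F [-0.25  0.67 -0.95] t 36.65 q6 52.8
```

View pics/v18.png

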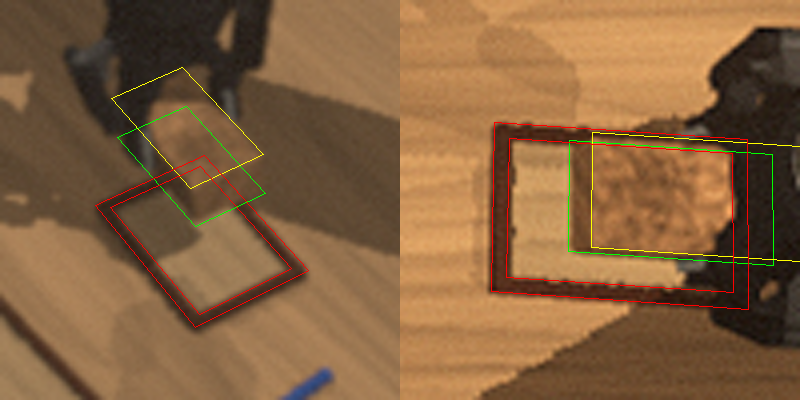

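The overlay matches the cork (left edge at top-crop x≈592, lower corner at scene-crop (197,220)), so it is over the middle of the tray. Lowering.

```bash
python3 -m crank '[[0,0,8,0,0,0,0.45],[0,0,14,0,0,0,0.45],[0,0,16,0,0,0,0.45],[0,0,14,0,0,0,0.45],[0,0,10,0,0,0,0.45],[0,0,6,0,0,0,0.45],[0,0,3,0,0,0,0.45],[0,0,0,0,0,0,0.45]]'; python3 -m crank '[[0,0,1,0,0,0,0.45],[0,0,0.5,0,0,0,0.45],[0,0,0.5,0,0,0,0.45],[0,0,0.5,0,0,0,0.45],[0,0,0,0,0,0,0.45],[0,0,0,0,0,0,0.45],[0,0,0,0,0,0,0.45],[0,0,0,0,0,0,0.45]]'
```

```text
clock: 37.75
tcp_pos: [0.4511, -0.3049, 0.1898]
orientation: [0.0, 0.739, 0.673, 0.0]
wrist_force: [0.3, 0.6, -0.9]
finger_gap: 0.0534
clock: 38.75
tcp_pos: [0.451, -0.3048, 0.1873]
orientation: [0.0, 0.739, 0.674, 0.0]
wrist_force: [-0.1, -0.2, -0.4]
finger_gap: 0.0533
```

```bash
python3 -m crank '[[0,0,0.5,0,0,0,0.45],[0,0,0.5,0,0,0,0.45],[0,0,0.5,0,0,0,0.45],[0,0,0,0,0,0,0.45],[0,0,0,0,0,0,0.45],[0,0,0,0,0,0,0.45],[0,0,0,0,0,0,0.45],[0,0,0,0,0,0,0.45]]'; python3 -m crank '[[0,0,0.5,0,0,0,0.45],[0,0,0.4,0,0,0,0.45],[0,0,0,0,0,0,0.45],[0,0,0,0,0,0,0.45],[0,0,0,0,0,0,0.45],[0,0,0,0,0,0,0.45],[0,0,0,0,0,0,0.45],[0,0,0,0,0,0,0.45]]'
```

```text
clock: 39.75
tcp_pos: [0.451, -0.3048, 0.1858]
orientation: [-0.0, 0.739, 0.674, 0.0]
wrist_force: [-0.5, -0.1, -0.5]
finger_gap: 0.0534
clock: 40.75
tcp_pos: [0.451, -0.3048, 0.1851]
orientation: [0.0, 0.739, 0.673, 0.0]
wrist_force: [-1.2, 1.1, 6.0]
finger_gap: 0.0534
```

Contact came at 185.1, as predicted. I release and rise.

```bash
python3 -m crank '[[0,0,0,0,0,0,0.64],[0,0,0,0,0,0,0.68],[0,0,0,0,0,0,0.75],[0,0,0,0,0,0,0.85],[0,0,0,0,0,0,1],[0,0,0,0,0,0,1],[0,0,0,0,0,0,1],[0,0,0,0,0,0,1]]'; python3 -m crank '[[0,0,-5,0,0,0,1],[0,0,-15,0,0,0,1],[0,0,-30,0,0,0,1],[0,0,-40,0,0,0,1],[0,0,-35,0,0,0,1],[0,0,-15,0,0,0,1],[0,0,-5,0,0,0,1],[0,0,0,0,0,0,1]]'; python3 - <<'E'
from ov import *
b=read_camera("scene");a=read_camera("top")
cv2.imwrite("pics/s19f.png",b);cv2.imwrite("pics/t19f.png",a)
pl=[(rect(451,-297,4,54,100,-5.4),(0,255,0)),(rect(451,-297,38,54,100,-5.4),(0,255,255))]
ovl("scene",b,215,80,315,180,4,pl,"a.png");ovl("top",a,400,190,500,290,4,pl,"b.png")
cv2.imwrite("pics/v19.png",np.hstack([cv2.imread("pics/a.png"),cv2.imread("pics/b.png")]))
crop("t",a,125,220,225,290,8,"p_t3.png");crop("s",b,385,245,475,320,8,"p_s3.png")
E
```

```text
clock: 41.75
tcp_pos: [0.451, -0.3048, 0.1849]
orientation: [0.0, 0.739, 0.673, 0.0]
wrist_force: [1.0, -0.4, 1.5]
finger_gap: 0.0855
clock: 42.75
tcp_pos: [0.4508, -0.3047, 0.3292]
orientation: [-0.001, 0.739, 0.673, -0.0]
wrist_force: [0.4, -1.0, 0.0]
finger_gap: 0.0853
```

View pics/v19.png

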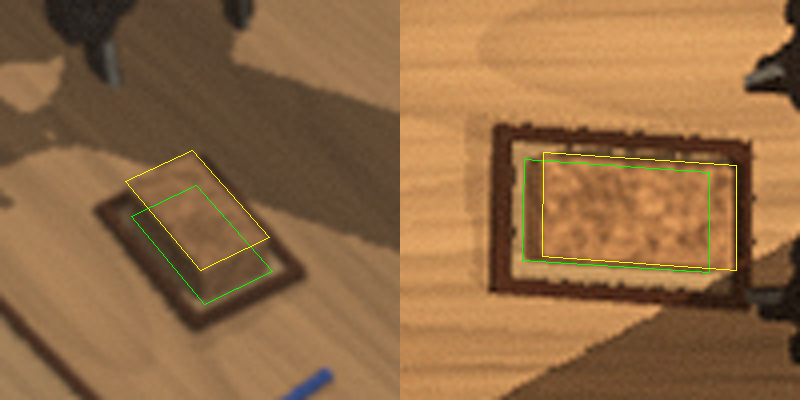

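View pics/p_t3.png

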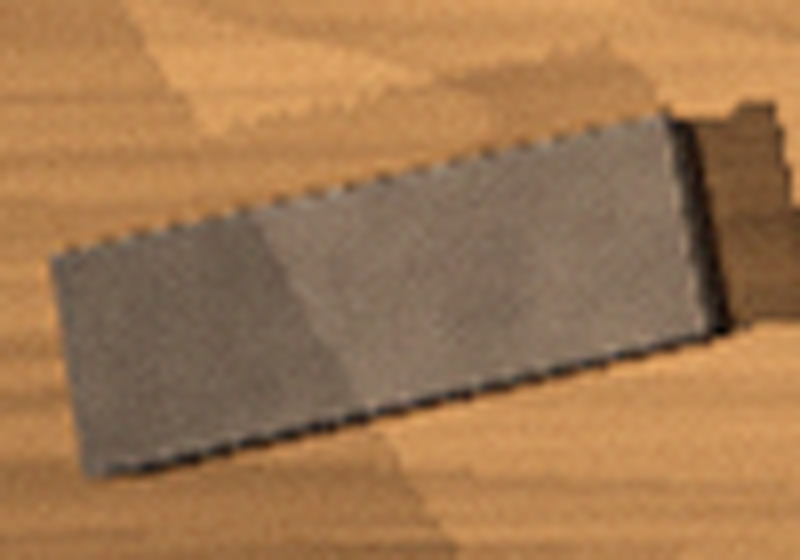

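View pics/p_s3.png

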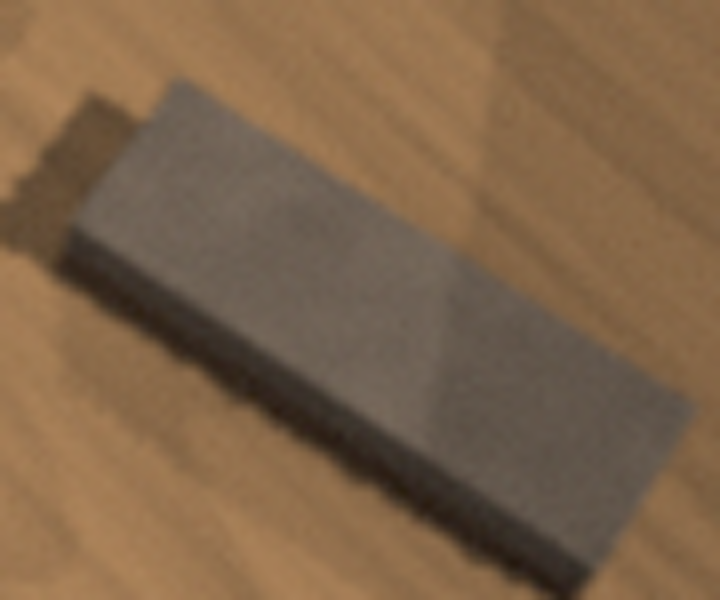

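The cork lies in the short tray, matching the drawn outline. The stone's top corners are at top-crop (53,258), (665,117), (710,333), (90,470) and scene-crop (692,410), (178,80), (75,222), (585,560).

```bash
python3 - <<'E'
from h import *
def q(n,pts,x0,y0,z,s=8):
    P=np.array([onz(n,x0+(u+.5)/s-.5,y0+(v+.5)/s-.5,z)[:2] for u,v in pts],np.float32)*1000
    r=cv2.minAreaRect(P); e=P[1]-P[0]
    print(n,P.mean(0).round(1),np.array(r[1]).round(),"edge",np.degrees(np.arctan2(e[1],e[0])).round(1), np.degrees(np.arctan2(*(P[2]-P[3])[::-1])).round(1))
q("top",[(53,258),(665,117),(710,333),(90,470)],125,220,.032)
q("scene",[(692,410),(178,80),(75,222),(585,560)],385,245,.032)
plan(441,287,240,11.7)
E
```

```text
top [437.8 291.8] [ 57. 159.] edge -78.3 -79.0
scene [440.6 292.7] [ 55. 158.] edge -78.6 -78.4
turn [ -0.1   -0.11 -17.03] shift [581.2 110.5  88.5] q6~ 111.0
turn [-1.6000e-01  1.4000e-01  1.6297e+02] shift [-581.2 -110.5   88.5] q6~ -69.0
now [ 450.6 -304.6  328.5] yang -5.33 gap 85.2 F [-0.33  0.17 -0.  ] t 42.85 q6 52.8
```

```bash
python3 -m crank '[[0,0,0,0,0,-3,1],[0,0,0,0,0,-6,1],[0,0,0,0,0,-5.7,1],[0,0,0,0,0,-2,1],[0,0,0,0,0,0,1],[0,0,0,0,0,0,1],[0,0,0,0,0,0,1],[0,0,0,0,0,0,1]]'; python3 -c "
from h import *
plan(440,288.4,240,11.4)"
```

```text
clock: 43.85
tcp_pos: [0.451, -0.3049, 0.3299]
orientation: [0.0, 0.634, 0.774, 0.0]
wrist_force: [0.3, 1.1, 0.5]
finger_gap: 0.0852
turn [ 0.01  0.   -0.04] shift [583.7 106.5  89.9] q6~ 112.0
turn [ 0.0000e+00 -1.0000e-02  1.7996e+02] shift [-583.7 -106.5   89.9] q6~ -68.0
now [ 451.  -304.9  329.9] yang 11.36 gap 85.2 F [0.32 1.11 0.55] t 43.85 q6 36.1
```

```bash
python3 -m crank '[[12,2,0,0,0,0,1],[26,5,0,0,0,0,1],[40,7.5,0,0,0,0,1],[50,9,0,0,0,0,1],[50,9,0,0,0,0,1],[50,9,0,0,0,0,1],[50,9,0,0,0,0,1],[50,9,0,0,0,0,1]]'; python3 -m crank '[[50,9,0,0,0,0,1],[50,9,0,0,0,0,1],[50,9,0,0,0,0,1],[46,9,10,0,0,0,1],[34,6,20,0,0,0,1],[20,3.5,25,0,0,0,1],[5.7,1.5,25,0,0,0,1],[0,0,10,0,0,0,1]]'; python3 -m crank '[[0,0,0,0,0,0,1],[0,0,0,0,0,0,1],[0,0,0,0,0,0,1],[0,0,0,0,0,0,1],[0,0,0,0,0,0,1],[0,0,0,0,0,0,1],[0,0,0,0,0,0,1],[0,0,0,0,0,0,1]]'; python3 - <<'E'
from h import *
plan(440,288.4,179.5,11.4)
b=read_camera("scene");a=read_camera("top")
I=np.hstack([cv2.resize(b[210:330,360:480],None,fx=3.25,fy=3.25),cv2.resize(a[190:310,100:220],None,fx=3.25,fy=3.25)])
cv2.imwrite("pics/v20.png",I)
E
```

```text
clock: 44.85
tcp_pos: [0.4438, 0.0305, 0.3301]
orientation: [0.0, 0.634, 0.774, 0.0]
wrist_force: [0.6, 0.1, 0.7]
finger_gap: 0.0852
clock: 45.85
tcp_pos: [0.4389, 0.2889, 0.2385]
orientation: [-0.001, 0.633, 0.774, -0.001]
wrist_force: [-0.4, -0.2, 0.1]
finger_gap: 0.0858
clock: 46.85
tcp_pos: [0.4403, 0.2884, 0.2399]
orientation: [-0.0, 0.634, 0.774, 0.0]
wrist_force: [0.8, -0.3, 0.3]
finger_gap: 0.0851
turn [ 0.   -0.   -0.03] shift [ 0.  -0.3 60.4] q6~ 112.0
turn [-1.0000e-02 -0.0000e+00  1.7997e+02] shift [-0.   0.3 60.4] q6~ -68.0
now [440.3 288.4 239.9] yang 11.37 gap 85.1 F [ 0.82 -0.27  0.34] t 46.85 q6 103.1
```

View pics/v20.png

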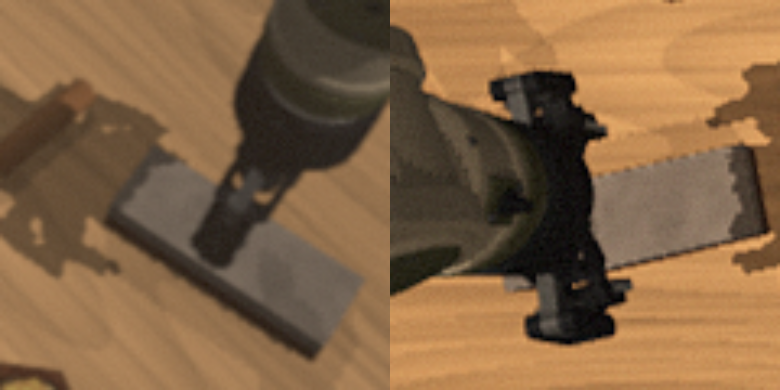

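```bash
python3 - <<'E'
from h import *
c=np.array([439.2,292.3]);a=np.radians(11.4);u=np.array([np.cos(a),np.sin(a)]);x=np.array([-u[1],u[0]])
for p in [(164.6,230),(172.3,279.2)]:
    for z in(.08,.09):
        w=onz("top",*p,z)[:2]*1000-c; print(z,(w@u).round(1),(w@x).round(1))
E
```

```text
0.08 46.1 -9.7
0.09 44.2 -13.0
0.08 -50.0 -9.0
0.09 -50.7 -12.4
```

The pad tips sit +45/−50 mm about the stone's axis, roughly symmetric. I nudge +1.5 mm and descend.

```bash
python3 -m crank '[[0,1.5,10,0,0,0,1],[0,0,14,0,0,0,1],[0,0,14,0,0,0,1],[0,0,11,0,0,0,1],[0,0,7,0,0,0,1],[0,0,3.5,0,0,0,1],[0,0,0.5,0,0,0,1],[0,0,0,0,0,0,1]]'; python3 -m crank '[[0,0,0,0,0,0,0.85],[0,0,0,0,0,0,0.75],[0,0,0,0,0,0,0.65],[0,0,0,0,0,0,0.55],[0,0,0,0,0,0,0.5],[0,0,0,0,0,0,0.5],[0,0,0,0,0,0,0.5],[0,0,0,0,0,0,0.5]]' 40; python3 - <<'E'
from h import *
plan(440,288.4,179.5,11.4)
b=read_camera("scene")
crop("s",b,370,220,480,320,6,"v21.png")
E
```

```text
clock: 47.95
tcp_pos: [0.442, 0.2888, 0.1803]
orientation: [0.0, 0.634, 0.774, 0.0]
wrist_force: [0.3, 0.6, 0.5]
finger_gap: 0.0852
clock: 48.95
tcp_pos: [0.4415, 0.2887, 0.1803]
orientation: [-0.0, 0.634, 0.774, -0.0]
wrist_force: [-2.8, -0.8, 5.9]
finger_gap: 0.057
turn [-0.02 -0.01 -0.02] shift [ 0.  -1.5  0.8] q6~ 112.0
turn [-1.0000e-02  3.0000e-02  1.7998e+02] shift [-0.   1.5  0.8] q6~ -68.0
now [441.5 288.7 180.3] yang 11.38 gap 57.0 F [-2.76 -0.82  5.89] t 48.95 q6 103.1
```

View pics/v21.png

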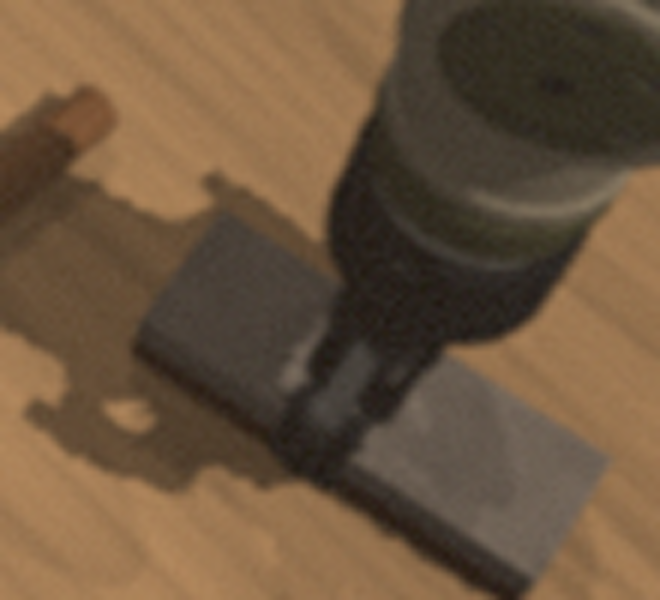

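```bash
python3 -m crank '[[0,0,0,0,0,0,0.4],[0,0,-2,0,0,0,0.4],[0,0,-5,0,0,0,0.4],[0,0,-10,0,0,0,0.4],[0,0,-16,0,0,0,0.4],[0,0,-20,0,0,0,0.4],[0,0,-16,0,0,0,0.4],[0,0,-8,0,0,0,0.4]]' 60; python3 -m crank '[[0,0,-12,0,0,0,0.4],[0,0,-16,0,0,0,0.4],[0,0,-12,0,0,0,0.4],[0,0,-3,0,0,2,0.4],[0,0,0,0,0,3.5,0.4],[0,0,0,0,0,3.5,0.4],[0,0,0,0,0,1.7,0.4],[0,0,0,0,0,0,0.4]]'; python3 - <<'E'
from h import *
plan(632.5,-290,260,0.7)
b=read_camera("scene");a=read_camera("top")
I=np.hstack([cv2.resize(b[180:330,350:500],None,fx=2.6,fy=2.6),cv2.resize(a[180:300,90:210],None,fx=3.25,fy=3.25)])
cv2.imwrite("pics/v22.png",I)
E
```

```text
clock: 50.0
tcp_pos: [0.4422, 0.2889, 0.2586]
orientation: [0.001, 0.634, 0.774, 0.001]
wrist_force: [0.4, 0.4, -5.0]
finger_gap: 0.057
clock: 51.0
tcp_pos: [0.4416, 0.2886, 0.2996]
orientation: [-0.0, 0.703, 0.711, -0.0]
wrist_force: [0.5, 0.1, -4.9]
finger_gap: 0.0566
turn [-0.04  0.01 -0.02] shift [-580.9  183.8   39.6] q6~ 65.0
turn [2.0000e-02 6.0000e-02 1.7998e+02] shift [ 580.9 -183.8   39.6] q6~ -115.0
now [441.6 288.6 299.6] yang 0.68 gap 56.6 F [ 0.49  0.05 -4.87] t 51.0 q6 113.8
```

View pics/v22.png

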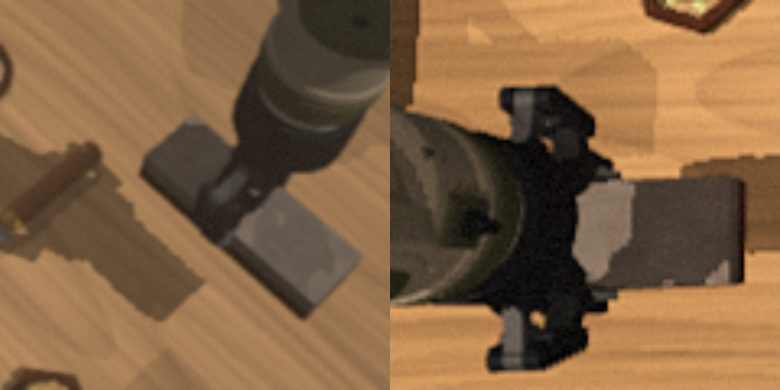

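The stone hangs level (wrist force −4.9 N, about 0.45 kg). I carry it across.

```bash
python3 -m crank '[[-10,3,0,0,0,0,0.4],[-22,7,0,0,0,0,0.4],[-34,11,0,0,0,0,0.4],[-42,13,0,0,0,0,0.4],[-44,14,0,0,0,0,0.4],[-44,14,0,0,0,0,0.4],[-44,14,0,0,0,0,0.4],[-44,14,0,0,0,0,0.4]]'; python3 -m crank '[[-44,14,0,0,0,0,0.4],[-44,14,0,0,0,0,0.4],[-44,14,0,0,0,0,0.4],[-44,14,0,0,0,0,0.4],[-44,14,0,0,0,0,0.4],[-36,12,0,0,0,0,0.4],[-24,7,0,0,0,0,0.4],[-12,4,0,0,0,0,0.4]]'; python3 -m crank '[[-5,1,5,0,0,0,0.4],[0,0,10,0,0,0,0.4],[0,0,13,0,0,0,0.4],[0,0,9,0,0,0,0.4],[0,0,3,0,0,0,0.4],[0,0,0,0,0,0,0.4],[0,0,0,0,0,0,0.4],[0,0,0,0,0,0,0.4]]'; python3 - <<'E'
from ov import *
plan(632.5,-290,210,0.7)
b=read_camera("scene");a=read_camera("top")
cv2.imwrite("pics/s23f.png",b);cv2.imwrite("pics/t23f.png",a)
s=get_state()["tcp_pos"]*1000
c=s[:2]+[-.05,4]; zb=s[2]-180
pl=[(rect(*c,zb,58,160,.7),(0,255,0)),(rect(*c,zb+32,58,160,.7),(0,255,255)),(rect(632.5,-286,10,78,180,.7),(0,0,255)),(rect(632.5,-286,10,94,196,.7),(0,0,255))]
ovl("scene",b,160,100,270,220,3.6,pl,"a.png");ovl("top",a,390,110,500,230,3.6,pl,"b.png")
cv2.imwrite("pics/v23.png",np.hstack([cv2.imread("pics/a.png"),cv2.imread("pics/b.png")]))
E
```

```text
clock: 52.1
tcp_pos: [0.5353, 0.0037, 0.3]
orientation: [0.0, 0.703, 0.711, 0.0]
wrist_force: [0.7, -0.0, -5.2]
finger_gap: 0.057
clock: 53.1
tcp_pos: [0.6313, -0.2872, 0.2992]
orientation: [-0.0, 0.704, 0.711, -0.0]
wrist_force: [-1.0, -0.3, -4.7]
finger_gap: 0.0567
clock: 54.1
tcp_pos: [0.6327, -0.2902, 0.2605]
orientation: [0.0, 0.703, 0.711, 0.0]
wrist_force: [0.3, 0.9, -4.6]
finger_gap: 0.0567
turn [ 0.05  0.03 -0.02] shift [ 0.2 -0.2 50.5] q6~ 65.0
turn [ 4.0000e-02 -8.0000e-02  1.7998e+02] shift [-0.2  0.2 50.5] q6~ -115.0
now [ 632.7 -290.2  260.5] yang 0.68 gap 56.7 F [ 0.3   0.86 -4.61] t 54.1 q6 58.1
```

View pics/v23.png

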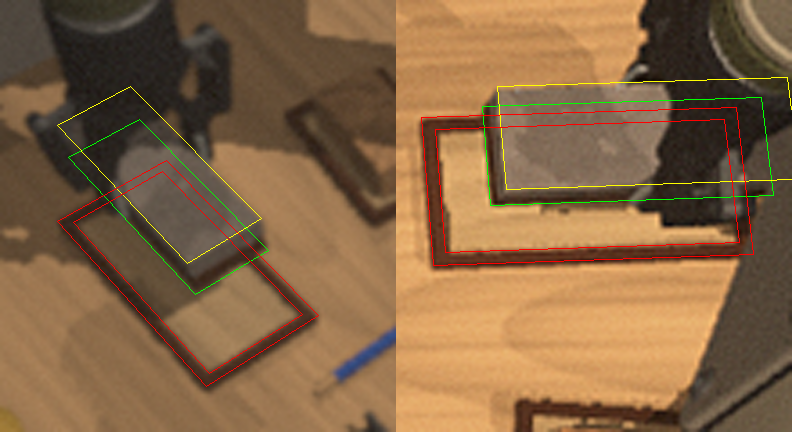

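In the top view the stone matches the overlay exactly and is centred in the tray frame. In the scene view it is within about 3 px. Lowering.

```bash
python3 -m crank '[[0,0,8,0,0,0,0.4],[0,0,14,0,0,0,0.4],[0,0,16,0,0,0,0.4],[0,0,14,0,0,0,0.4],[0,0,10,0,0,0,0.4],[0,0,6,0,0,0,0.4],[0,0,2,0,0,0,0.4],[0,0,0,0,0,0,0.4]]'; python3 -m crank '[[0,0,1,0,0,0,0.4],[0,0,1,0,0,0,0.4],[0,0,0.5,0,0,0,0.4],[0,0,0.5,0,0,0,0.4],[0,0,0,0,0,0,0.4],[0,0,0,0,0,0,0.4],[0,0,0,0,0,0,0.4],[0,0,0,0,0,0,0.4]]'
```

```text
clock: 55.2
tcp_pos: [0.6327, -0.2902, 0.1902]
orientation: [0.0, 0.703, 0.711, 0.0]
wrist_force: [-0.6, -0.1, -4.6]
finger_gap: 0.0568
clock: 56.2
tcp_pos: [0.6326, -0.2901, 0.1869]
orientation: [0.0, 0.703, 0.711, 0.0]
wrist_force: [-0.2, -0.1, -4.6]
finger_gap: 0.057
```

```bash
python3 -m crank '[[0,0,0.5,0,0,0,0.4],[0,0,0.5,0,0,0,0.4],[0,0,0.5,0,0,0,0.4],[0,0,0.3,0,0,0,0.4],[0,0,0,0,0,0,0.4],[0,0,0,0,0,0,0.4],[0,0,0,0,0,0,0.4],[0,0,0,0,0,0,0.4]]'; python3 -m crank '[[0,0,0.5,0,0,0,0.4],[0,0,0.4,0,0,0,0.4],[0,0,0,0,0,0,0.4],[0,0,0,0,0,0,0.4],[0,0,0,0,0,0,0.4],[0,0,0,0,0,0,0.4],[0,0,0,0,0,0,0.4],[0,0,0,0,0,0,0.4]]'
```

```text
clock: 57.2
tcp_pos: [0.6326, -0.2901, 0.1851]
orientation: [-0.0, 0.703, 0.711, 0.0]
wrist_force: [0.2, 0.1, -4.5]
finger_gap: 0.0569
clock: 58.2
tcp_pos: [0.6326, -0.2901, 0.1844]
orientation: [0.0, 0.703, 0.711, 0.0]
wrist_force: [-1.7, 0.7, 0.5]
finger_gap: 0.0567
```

The weight is taken by the tray at 184.4. I release and rise.

```bash
python3 -m crank '[[0,0,0.3,0,0,0,0.4],[0,0,0,0,0,0,0.68],[0,0,0,0,0,0,0.72],[0,0,0,0,0,0,0.8],[0,0,0,0,0,0,0.9],[0,0,0,0,0,0,1],[0,0,0,0,0,0,1],[0,0,0,0,0,0,1]]'; python3 -m crank '[[0,0,-5,0,0,0,1],[0,0,-15,0,0,0,1],[0,0,-30,0,0,0,1],[0,0,-40,0,0,0,1],[0,0,-35,0,0,0,1],[0,0,-15,0,0,0,1],[0,0,-5,0,0,0,1],[0,0,0,0,0,0,1]]'; python3 - <<'E'
from ov import *
plan(500,-100,330,.7)
b=read_camera("scene");a=read_camera("top")
cv2.imwrite("pics/s24f.png",b);cv2.imwrite("pics/t24f.png",a)
pl=[(rect(632.5,-286,4,58,160,.7),(0,255,0)),(rect(632.5,-286,36,58,160,.7),(0,255,255))]
ovl("scene",b,160,100,270,220,3.6,pl,"a.png");ovl("top",a,390,110,500,230,3.6,pl,"b.png")
cv2.imwrite("pics/v24.png",np.hstack([cv2.imread("pics/a.png"),cv2.imread("pics/b.png")]))
E
```

```text
clock: 59.2
tcp_pos: [0.6326, -0.2901, 0.1839]
orientation: [0.0, 0.703, 0.711, 0.0]
wrist_force: [0.2, -0.3, -0.1]
finger_gap: 0.0853
clock: 60.2
tcp_pos: [0.6324, -0.29, 0.328]
orientation: [-0.001, 0.703, 0.711, -0.0]
wrist_force: [-0.6, 0.3, -1.3]
finger_gap: 0.0854
turn [-0.06 -0.04 -0.03] shift [ 191.6 -130.    -2. ] q6~ 78.0
turn [-7.0000e-02  1.0000e-01  1.7997e+02] shift [-191.6  130.    -2. ] q6~ -102.0
now [ 632.4 -290.   328. ] yang 0.67 gap 85.4 F [-0.62  0.33 -1.29] t 60.2 q6 58.1
```

View pics/v24.png

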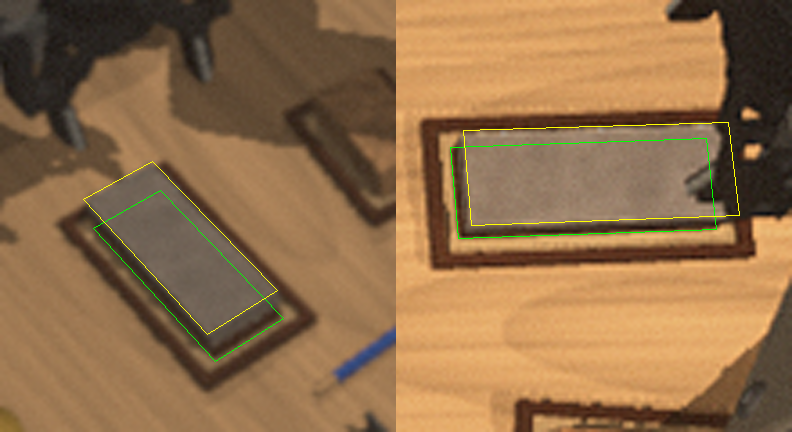

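View pics/t24f.png

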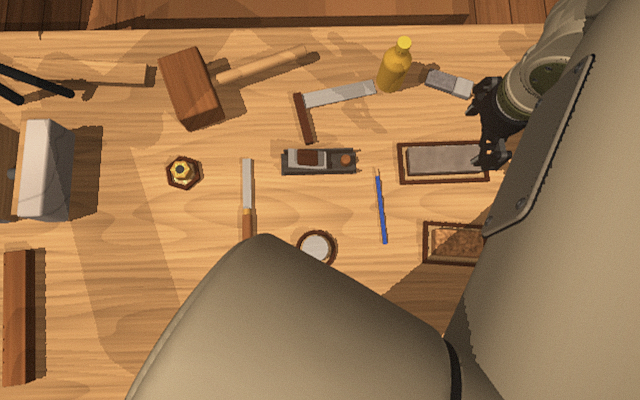

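The stone lies in the long tray (top-crop (590,180)), and the plane and chisel are unmoved. I draw the arm back for a clear last look.

```bash
python3 -m crank '[[10,-7,0,0,0,0,1],[25,-17,0,0,0,0,1],[35,-24,0,0,0,0,1],[35,-24,0,0,0,0,1],[35,-24,-10,0,0,0,1],[30,-20,-10,0,0,0,1],[15,-10,0,0,0,0,1],[5,-4,0,0,0,0,1]]'; python3 -m crank '[[0,0,0,0,0,0,1],[0,0,0,0,0,0,1],[0,0,0,0,0,0,1],[0,0,0,0,0,0,1],[0,0,0,0,0,0,1],[0,0,0,0,0,0,1],[0,0,0,0,0,0,1],[0,0,0,0,0,0,1]]'; python3 - <<'E'
from ov import *
b=read_camera("scene");a=read_camera("top")
cv2.imwrite("pics/s25f.png",b);cv2.imwrite("pics/t25f.png",a)
pl=[(rect(632.5,-286,4,58,160,.7),(0,255,0)),(rect(632.5,-286,36,58,160,.7),(0,255,255)),(rect(451,-297,4,54,100,-5.4),(0,255,0)),(rect(451,-297,38,54,100,-5.4),(0,255,255))]
I=np.clip(b.astype(float)*1.8,0,255).astype(np.uint8)
ovl("scene",I,165,105,305,225,5.5,pl,"v25.png")
crop("s",I,165,105,305,225,5.5,"v25n.png")
A0=cv2.imread("pics/t0.png") if 0 else cv2.imread("pics/top0.png")
# bystander check: plane / chisel ROI difference from the first picture
for n,roi in(("plane",(278,142,362,180)),("chisel",(240,155,258,230))):
    x0,y0,x1,y1=roi; p=A0[y0:y1,x0:x1]; r=cv2.matchTemplate(a[y0-8:y1+8,x0-8:x1+8],p,cv2.TM_CCOEFF_NORMED); print(n,cv2.minMaxLoc(r)[1],np.array(cv2.minMaxLoc(r)[3])-8)
E
```

```text
clock: 61.3
tcp_pos: [0.4998, -0.1009, 0.3486]
orientation: [-0.0, 0.703, 0.712, -0.0]
wrist_force: [0.0, -0.4, -0.8]
finger_gap: 0.0852
clock: 62.3
tcp_pos: [0.5003, -0.1016, 0.3489]
orientation: [0.0, 0.703, 0.711, 0.0]
wrist_force: [-0.5, 0.8, -0.8]
finger_gap: 0.0858
plane 0.9895411729812622 [0 0]
chisel 0.9878678321838379 [0 0]
```

View pics/v25.png

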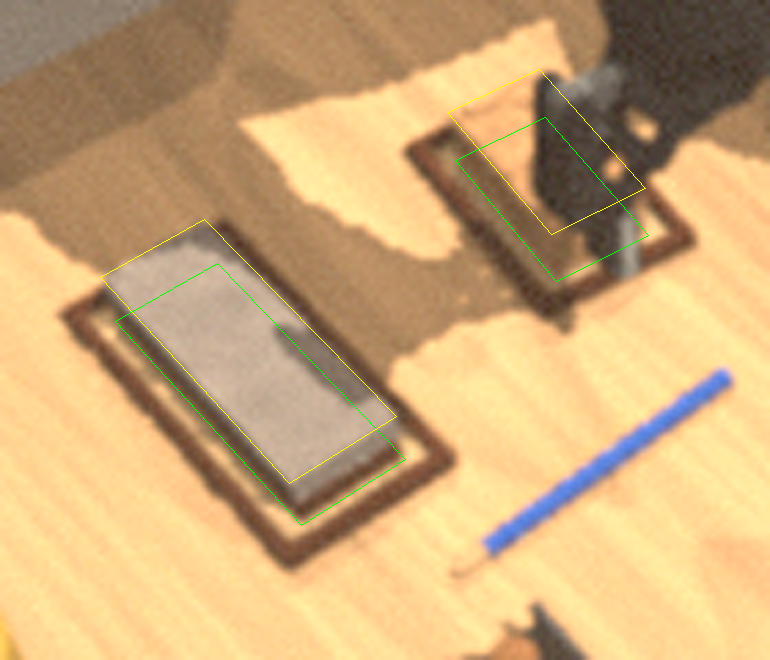

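View pics/v25n.png

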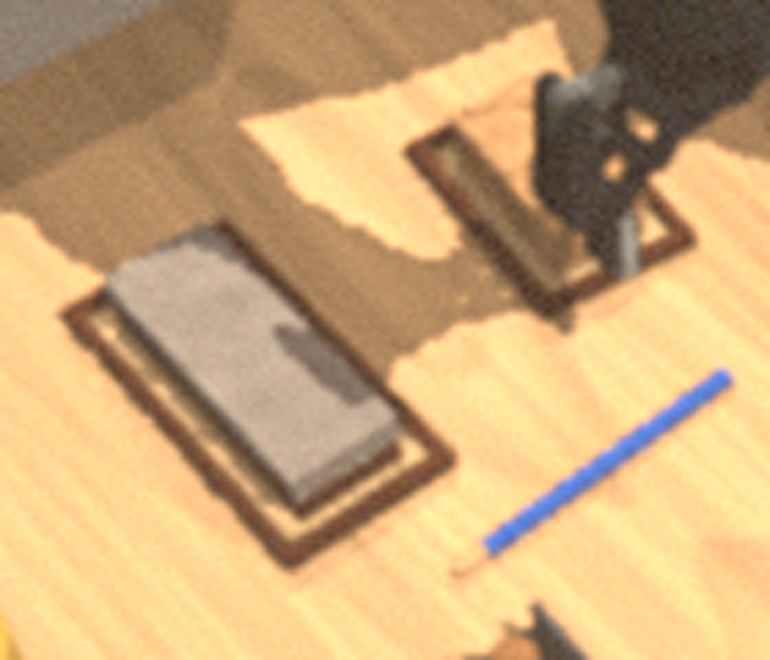

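View pics/s25f.png

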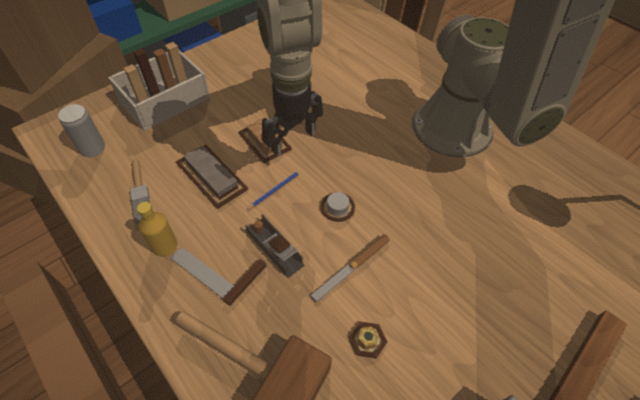

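All four things lie in their own trays. In the scene view the nut is at (368,338), the tin at (338,206), the stone at (212,175) and the cork at (265,140). The stone has floor showing along its near sides and its edges are parallel to the rim. The plane and chisel have shifted 0 px, and the gripper is clear. Handing in.

```bash
python3 -c "
from workcell import *
print(hand_in())"
```

```text
the job is handed in; nothing more can be done
None
```

I took the pile apart from the top and set the nut, tin, cork and stone down in the hex, round, short and long trays in that order. I then handed the job in at about 62 s. `hand_in()` gives no verdict, so I don't know whether the run was judged a pass.

- **Setting down:** each thing was lowered in half-millimetre steps until the wrist force showed contact. That came within about 0.2 mm of the predicted floor height each time, and only then did I open the gripper.
- **Position in the trays:** the last pictures show each thing flat in its own tray. Tin and cork matched their drawn outlines. I checked the nut only by eye; floor showed all round it.
- **Plane and chisel:** matching them against the first picture showed no shift (0 px). The arm was clear of everything.
- **Disagreements:**
  - The scene and top cameras differed by 2–3 mm on positions.
  - The scene view put the fingers about 8 mm off the reported tool position along the tool's x, although the top view later suggested only 3–4 mm. I corrected the tin grasp for this.
  - In the scene view the stone's lower edge sat about 2–3 px off its drawn outline, but its top face and the top view fitted.

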